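# Show the tripped relay's contacts to the inspection camera

## Task

Lift the retaining bar off the relay rack and lay it in the two saddles of the blue raised rest. Then draw the relay with the red cap straight up out of its socket, tip it over and hold it still in front of the inspection camera: its underside about 100 mm from the lens, centred and squarely facing it. Finish while still holding the relay there in the gripper, touching nothing else; leave the two green-capped relays seated and everything else where it is.

Things in the scene. Friction and masses are not known exactly. Their poses are not given: they have to be found in the camera images.
- rack: Fixed relay rack, left or right. Base plate 100 x 250 mm; black socket block 64 x 168 mm, top at 38 mm; three pockets 39 x 31 mm (floor 18 mm above the table) at y = -50, 0, +50 mm; grey end cheeks 46 x 12 mm at y = -100, +100 mm: saddle floors 108 mm high, lips to 120 mm, 30 mm apart along x. Origin: centre of underside; y along the row, z up.
- relay_red: Relay to show: white case, red cap (top 18 mm), 36 (x) x 28 (y) x 84 mm (z), about 90 g, upright in one of the rack's pockets (which varies), axes parallel to the rack's. Origin: centre of underside (six brass contacts); z to the cap. Seated: underside 18, top 102 mm above the table; 22 mm free to the next relay along y, free along x above 38 mm. No catch.
- relay_green_a: Neighbouring relay with a green cap, same size and frame as the red one; stays seated.
- relay_green_b: Other neighbouring relay with a green cap, same size and frame; stays seated.
- bar: Loose aluminium retaining bar, 18 (x) x 226 (y) x 16 mm (z), about 180 g, lying along y in the rack's saddles just above the relays. On its middle a blue grip block, 16 (x) x 44 (y) mm, 16 to 50 mm above the bar's underside, to pinch across x from above. Origin: centre of underside, 108 mm above the table at the start; z up. Either end may go either way.
- rest: Fixed rest for the bar, on the other side from the rack: blue base plate 80 x 200 x 10 mm, two grey uprights 46 x 12 mm at y = -75, +75 mm. Saddle floors 85 mm above the table, lips to 97 mm, 30 mm apart along x: the bar lies between the lips along the rest's y, its middle over the rest's middle. Origin: centre of underside, z up.
- camera_head: Head of the fixed inspection camera: black ring light 72 mm across, glass lens in its middle, low grey body behind. Origin: centre of the lens front, 95 mm above the table. z is the viewing direction, 52 degrees above the horizontal, back towards the robot (heading varies); the head's y is level. All of it lies behind its z = 0 plane.
- focus (a point): Point on the camera's viewing axis, 100 mm in front of the lens: where the centre of the relay's underside belongs, the relay's z then being parallel to the camera's z (relay cap away from the lens; turn about that axis is free).
- camera_base: Fixed foot of the inspection camera: aluminium plate 110 x 100 mm with two upright brackets carrying the head; origin on the table right below the lens front centre.
- screwdriver: Bystander: red-handled screwdriver, about 180 mm, lying on the table between rack and rest, origin about its middle.
- wrench: Bystander: flat spanner about 150 mm lying on the table at near right, origin about its middle.
- contactor: Bystander: grey and black switching block 55 x 45 x 63 mm, far left, origin centre of underside.
- jar: Bystander: clear jar with orange lid, 56 mm across, 70 mm tall, far right, origin centre of underside.
- tape: Bystander: yellow ring (tape core) 84 mm across, 19 mm high, flat on the table at near left, origin centre of underside.

How it is judged:
On the way, in this order (a step that is already met when the one before it is completed fails the run):
1. the bar lies in the saddles of the rest, let go (horizontal distance between bar and rest below 0.03 m and z of bar in the frame of rest between 0.081 and 0.089 m and angle between bar's own z axis and vertical below 0.06 rad and contact force between bar and rest above 0.4 N and contact force between bar and the fingers below 0.05 N), for 0.3 s.
2. the red relay is held in the gripper, clear above its socket (height (world z) of relay_red above 0.07 m and contact force between the fingers and relay_red above 1 N and contact force between relay_red and rack below 0.05 N), for 0.2 s.
At the end, for the whole second after the job is handed in: Red relay held still in the gripper, touching nothing else, underside centre within 30 mm of the focus point, long axis within 15 degrees of the viewing axis, underside to the lens; bar level in the rest's saddles, middles within 30 mm, let go; green relays seated (within 10 mm) (all of step 1 and distance between relay_red and focus below 0.03 m and angle between the z axis of relay_red and the z axis of camera_head, either way round below 0.26 rad and angle between relay_red's own z axis and vertical below 1.1 rad and height (world z) of relay_red above 0.1 m and contact force between the fingers and relay_red above 1 N and linear speed of relay_red below 0.03 m/s and angular speed of relay_red below 0.2 rad/s and contact force between relay_red and rack below 0.05 N and contact force between relay_red and rest below 0.05 N and contact force between relay_red and bar below 0.05 N and contact force between relay_red and camera_base below 0.05 N and distance of each of relay_green_a, relay_green_b from where it was at the start of the episode below 0.01 m and angle between each of relay_green_a, relay_green_b's own z axis and vertical below 0.15 rad); the arm keeps its last pose, push and grip.
It fails at once if a green-capped relay is pulled up or displaced by more than 10 mm (distance of any of relay_green_a, relay_green_b from where it was at the start of the episode above 0.01 m).
It fails at once if a bystander is moved by more than 30 mm (distance of any of screwdriver, contactor, jar, wrench, tape from where it was at the start of the episode above 0.03 m).
It also fails if it takes over 51 s, if anything falls off the work surface, if the arm or the gripper's body presses on something with over 40 N, if the wrist force passes 120 N, or if a joint passes its speed limit or range.

## Robot

A 6-joint arm with a two-finger parallel gripper is mounted at the origin on the work surface. World frame = base frame: x ahead of the robot, y to its left, z up, the work surface at z = 0. Lengths are in m, angles in rad, forces in N, time in s.
With the tool pointing down it reaches from about 0.35 to 0.775 m from the base axis. Payload 7.3 kg.
Tool frame: the origin (TCP) lies on the centre line of the jaws, within the pads' length; the fingertips stand arm.nose_length ahead of it and the grasp point (between the pads) lies 5 mm behind it (arm.nose_length is the distance from the TCP to the fingertips, in m); z points along the fingers, y is the direction in which the jaws open and shut (so a half turn about z gives the same grasp; the last joint's range is limited). The gripper opens to 92 mm and grips with 3 to 60 N. Pads are 19 mm wide; open, the fingers measure 130 mm over their backs; the gripper's body (75 mm by 190 mm) begins 47 mm behind the grasp point.
Start: joints at [1.087, 0.342, 1.524, -0, 1.275, -0.146], TCP at [0.174, 0.495, 0.241] pointing down, gripper open.
Joint ranges: [-2.53, 2.53], [-0.77, 2.02], [0.04, 2.7], [-1, 4.14], [0.28, 2.66], [-3.11, 3.11]. Speed limits (rad/s): [2.57, 2.57, 3.14, 3.14, 3.14, 3.14].

## Interface

Orientations are given as a rotation vector (axis times angle).
In Python, from rig import arm gives the robot as it stands.
- The arm moves only by the tool carry_out, never from a script. Its argument "steps" is a list of rows, each an object of numbers: "x", "y", "z": the shift along the tool's x, y, z in cm; "rx", "ry", "rz": the turn, a rotation vector about the tool's x, y, z in rad. In form: [{"x": .., "y": .., "z": .., "rx": .., "ry": .., "rz": ..}, ...]. A call has exactly 5 rows; each row shifts and turns the commanded pose from where the row before left it, along the tool's axes as they then stand; what a row does not reach is not made up. A row lasts 1/8 s, in which the tool goes at most 62.5 mm and 10.7 degrees, less where a joint would pass 70% of its speed; a pose out of reach is approached as far as the arm can. A call with a gripper value outside its range is refused whole. "jaw" is the opening, from 0 (shut) to 1 (fully open), set as the call begins (left out, the last holds). The fingers move at their own pace and stop on an object; "force" is the grip in N (left out, the last holds). Time passes only in rows, so rows that do not move let the fingers close, or fill a call up. It gives the time, the measured TCP pose, the force and the opening at its end, in the units of the state.
- arm.read_state(): the state, without advancing time (a new reading comes with each control period).
- arm.grab_frame(name): name is "scene" or "side" or "wrist"; returns the picture (384x512x3 uint8, red, green, blue); there is no depth.
- arm.camera_info(name): a dict with "K" (3x3 intrinsics, pixels), "T" (4x4, takes a point from camera to world coordinates); the wrist camera has in their place "tool_from_camera" (4x4, takes a point from camera to tool coordinates, whose origin is the TCP and whose axes are the flange's). Camera axes: x right, y up, looking along -z (the intrinsics and any distortion apply to the point x, -y, -z); pixel columns grow to the right and rows downward; lengths in m; the calibration is good to about 2 mm. A picture is of the moment at which its call begins: read the wrist's pose just before it. camera_info takes no time and is no camera call.
- arm.hand_in(): hands the job in, once; it reports no verdict.
The state is a dict: "t": time; "joint_positions": joint angles; "qd": joint speeds; "tau": joint torques, N m; "ee_pos": TCP position; "tool_rot": TCP orientation; "contact_force": force on the tool from outside, world axes, zero at the start; "wrist_torque": the same for the moment, N m; "gripper_width": opening from 0.0 (shut) to 1.0 (fully open).
Only numpy, scipy, OpenCV 4.12 (cv2) and the standard library are available. Lean on these libraries where they do the work, as an engineer would, in place of code of your own. Each camera call takes 0.05 s, during which the arm holds its last target.

## Working session

There is one attempt and no reset: what is moved stays moved. The work goes in short steps, Python scripts to look and compute and a tool call to move; the robot and the scene stay as the last step left them, time stands still between calls to the robot, and variables do not carry over. Pictures are saved under pics/ and viewed, and the job is handed in when it is done.

Besides the shell and the picture viewer there is one more tool, called after "Emit:" by a JSON object that holds its "op" and its "data", one argument or row to a line. carry_out: Moves the arm, as the interface text tells. Its arguments: {"type":"object","properties":{"steps":{"type":"array","items":{"type":"object","properties":{"x":{"type":"number"},"y":{"type":"number"},"z":{"type":"number"},"rx":{"type":"number"},"ry":{"type":"number"},"rz":{"type":"number"}}}},"jaw":{"type":"number"},"force":{"type":"number"}},"required":["steps"]}

```bash
ls; mkdir -p pics; python3 - <<'E'
from rig import arm
import cv2,numpy as np
print(arm.read_state()); print(arm.nose_length)
for n in("scene","side","wrist"):
    print(n,arm.camera_info(n))
    cv2.imwrite(f"pics/{n}0.png",arm.grab_frame(n)[:,:,::-1])
E
```

```text
pics
{'t': 0.0, 'joint_positions': array([ 1.08699705e+00,  3.42699147e-01,  1.52503971e+00,  9.13502241e-06,
        1.27536525e+00, -1.45997509e-01]), 'qd': array([-1.04749951e-03, -6.06804865e-04, -5.60907768e-04,  3.20760577e-05,
       -1.70233358e-03, -1.48483329e-03]), 'tau': array([ 8.03439689e-04, -4.31249177e+01, -2.44221961e+01,  7.18295923e-02,
        5.57357760e-02, -1.44264586e-04]), 'ee_pos': array([0.17378584, 0.4949928 , 0.24004925]), 'tool_rot': array([-5.28022414e-01, -3.09641702e+00,  2.25284664e-03]), 'contact_force': array([ 0.02516633,  0.28660227, -0.61697925]), 'wrist_torque': array([-0.03613757, -0.01321683,  0.00626154]), 'gripper_width': 0.9989243694061014}
0.014
scene {'K': array([[410.25266599,   0.        , 261.10917196],
       [  0.        , 410.25266599, 185.0586999 ],
       [  0.        ,   0.        ,   1.        ]]), 'T': array([[ 0.47555252, -0.460259  ,  0.74967423,  1.38332784],
       [ 0.87939325,  0.22669554, -0.41866054, -0.4791034 ],
       [ 0.02274448,  0.85835353,  0.5125543 ,  0.71458355],
       [ 0.        ,  0.        ,  0.       
[... 360 characters left out ...]
       [-4.14083616e-05,  6.91103464e-01,  7.22755837e-01,
         1.23447347e+00],
       [ 0.00000000e+00,  0.00000000e+00,  0.00000000e+00,
         1.00000000e+00]])}
wrist {'K': array([[289.11313076,   0.        , 255.15700731],
       [  0.        , 289.11313076, 190.57045389],
       [  0.        ,   0.        ,   1.        ]]), 'tool_from_camera': array([[-1.41521212e-03,  9.53315315e-01,  3.01973354e-01,
         8.32578308e-02],
       [ 9.99998943e-01,  1.24841241e-03,  7.45363622e-04,
         1.71770227e-03],
       [ 3.33579275e-04,  3.01974090e-01, -9.53316075e-01,
        -1.43624295e-01],
       [ 0.00000000e+00,  0.00000000e+00,  0.00000000e+00,
         1.00000000e+00]])}
```

View pics/scene0.png

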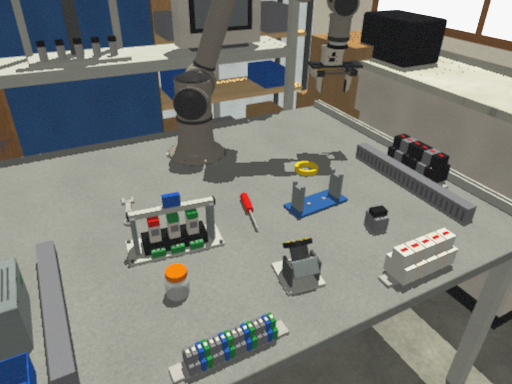

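View pics/side0.png

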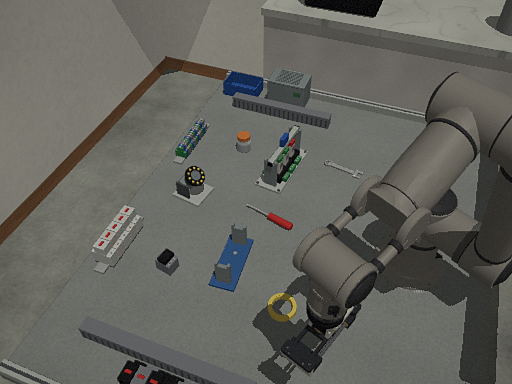

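View pics/wrist0.png

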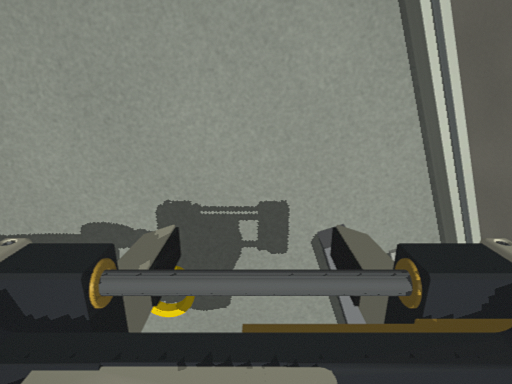

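The scene view shows the rack at about (172,230) on the robot's right, the blue rest at (316,200), the camera head at (300,262) and the red relay at (153,228). I'll zoom in next.

```bash
python3 - <<'E'
import cv2
s=cv2.imread("pics/scene0.png");d=cv2.imread("pics/side0.png")
def c(im,x0,y0,x1,y1,k,n): cv2.imwrite(n,cv2.resize(im[y0:y1,x0:x1],None,fx=k,fy=k,interpolation=cv2.INTER_CUBIC))
c(s,120,180,230,265,7,"pics/s_rack.png")
c(s,270,165,370,300,4.4,"pics/s_rest.png")
c(d,165,120,325,300,3.3,"pics/d_all.png")
E
```

```text
(no output)
```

View pics/s_rack.png

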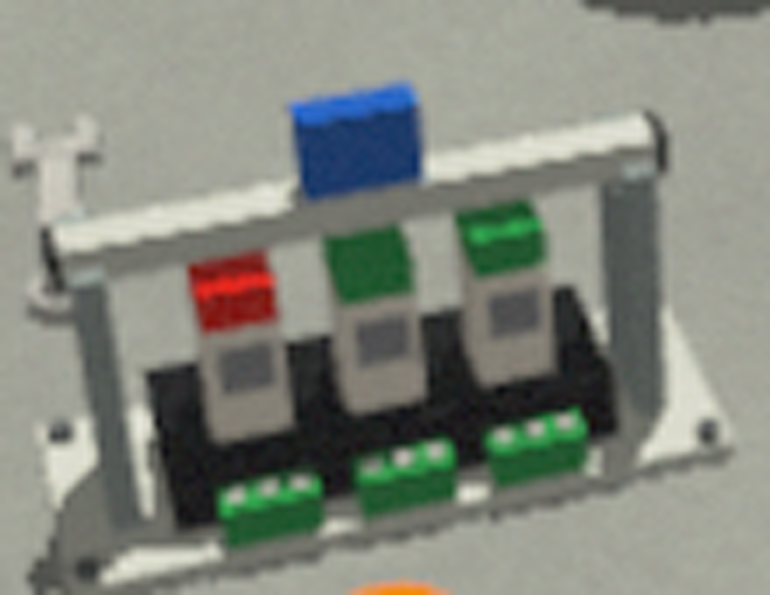

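View pics/s_rest.png

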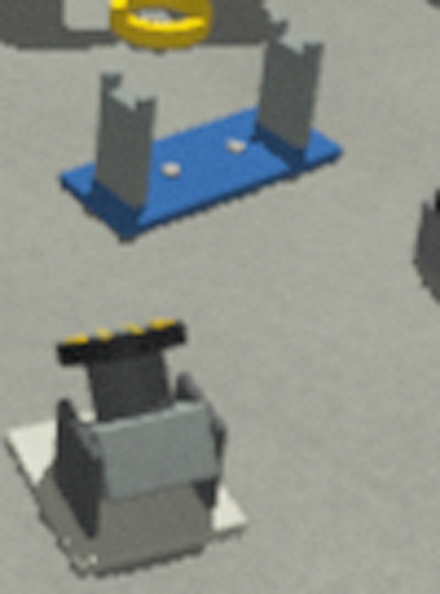

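View pics/d_all.png

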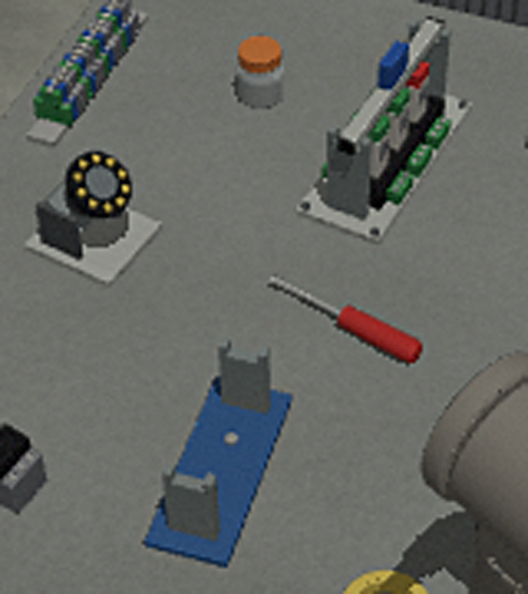

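```bash
cat > h.py <<'E'
from rig import arm
import numpy as np, cv2
from scipy.spatial.transform import Rotation as R
def info(n):
    I=arm.camera_info(n); K=np.array(I["K"])
    if "T" in I: return K,np.array(I["T"])
    s=arm.read_state(); T=np.eye(4);T[:3,:3]=R.from_rotvec(s["tool_rot"]).as_matrix();T[:3,3]=s["ee_pos"]
    return K,T@np.array(I["tool_from_camera"])
def onz(K,T,uv,z):
    p=np.array([(uv[0]-K[0,2])/K[0,0],-(uv[1]-K[1,2])/K[1,1],-1]); d=T[:3,:3]@p;o=T[:3,3]
    return o+d*(z-o[2])/d[2]
def proj(K,T,P):
    q=T[:3,:3].T@(np.asarray(P)-T[:3,3]); return np.array([K[0,0]*q[0]/-q[2]+K[0,2], K[1,1]*-q[1]/-q[2]+K[1,2]])
E
python3 - <<'E'
from h import *
np.set_printoptions(precision=4,suppress=True)
S=info("scene");D=info("side")
s7=lambda a:(a[0]/7+120-.4,a[1]/7+180-.4)
s4=lambda a:(a[0]/4.4+270-.4,a[1]/4.4+165-.4)
d3=lambda a:(a[0]/3.3+165-.35,a[1]/3.3+120-.35)
print("bar S",[onz(*S,s7(a),.124) for a in((60,240),(650,128))])
print("bar D",[onz(*D,d3(a),.124) for a in((346,133),(436,20))])
print("block S",[onz(*S,s7(a),.158) for a in((290,103),(408,85),(415,108),(300,128))])
print("block D",[onz(*D,d3(a),.158) for a in((380,58),(396,42),(409,46),(392,62))])
for nm,C,f,cs in(("S",S,s4,((62,180),(128,240),(343,152),(258,108))),("D",D,d3,((213,382),(291,395),(228,565),(146,544)))):
    P=[onz(*C,f(a),.010) for a in cs]; print("rest",nm,P,np.mean(P,0))
print("rest tops D",[onz(*D,d3(a),.097) for a in((222,346),(268,350),(168,472),(215,478))])
print("rest tops S",[onz(*S,s4(a),.097) for a in((103,76),(153,98),(275,25),(320,45))])
print("ring D",onz(*D,d3((98,184)),.095),"lens",onz(*D,d3((101,183)),.095))
print("ring S ends",[onz(*S,s4(a),.095) for a in((58,355),(185,337))])
print("cambase D",[onz(*D,d3(a),.006) for a in((160,225),(107,283),(27,243))])
print("cambase S",[onz(*S,s4(a),.006) for a in((5,438),(82,572),(245,520))])
print("redcap S",onz(*S,s7((232,268)),.102),"D",onz(*D,d3((420,72)),.102))
E
```

```text
bar S [array([ 0.4964, -0.3592,  0.124 ]), array([ 0.5208, -0.1443,  0.124 ])]
bar D [array([ 0.5232, -0.151 ,  0.124 ]), array([ 0.4935, -0.3628,  0.124 ])]
block S [array([ 0.4976, -0.273 ,  0.158 ]), array([ 0.5045, -0.2312,  0.158 ]), array([ 0.5207, -0.234 ,  0.158 ]), array([ 0.5154, -0.2747,  0.158 ])]
block D [array([ 0.5179, -0.2391,  0.158 ]), array([ 0.5107, -0.2703,  0.158 ]), array([ 0.4956, -0.269 ,  0.158 ]), array([ 0.5039, -0.2375,  0.158 ])]
rest S [array([0.4925, 0.1004, 0.01  ]), array([0.5745, 0.1027, 0.01  ]), array([0.5523, 0.3028, 0.01  ]), array([0.4746, 0.2839, 0.01  ])] [0.5235 0.1975 0.01  ]
rest D [array([0.5612, 0.1197, 0.01  ]), array([0.4835, 0.1068, 0.01  ]), array([0.4656, 0.3055, 0.01  ]), array([0.5435, 0.3123, 0.01  ])] [0.5135 0.2111 0.01  ]
rest tops D [array([0.5397, 0.139 , 0.097 ]), array([0.4977, 0.1278, 0.097 ]), array([0.5273, 0.2869, 0.097 ]), array([0.4865, 0.2778, 0.097 ])]
rest tops S [array([0.5058, 0.1197, 0.097 ]), array([0.5452, 0.1342, 0.097 ]), array([0.4991, 0.2694, 0.097 ]), array([0.5369, 0.2803, 0.097 ])]
ring D [ 0.7456 -0.015   0.095 ] lens [ 0.7434 -0.0174  0.095 ]
ring S ends [array([ 0.7447, -0.0593,  0.095 ]), array([0.7628, 0.0108, 0.095 ])]
cambase D [array([ 0.7027, -0.0605,  0.006 ]), array([0.7189, 0.0364, 0.006 ]), array([0.8245, 0.0157, 0.006 ])]
cambase S [array([ 0.7037, -0.0654,  0.006 ]), array([ 0.8135, -0.0806,  0.006 ]), array([0.8215, 0.0197, 0.006 ])]
redcap S [ 0.5087 -0.3036  0.102 ] D [ 0.4891 -0.2962  0.102 ]
```

```bash
cat >> h.py <<'E'
def down(yaw): # tool pointing down, tool y at world angle yaw
    y=np.array([np.cos(yaw),np.sin(yaw),0]);z=np.array([0,0,-1.]);return np.c_[np.cross(y,z),y,z]
def plan(p1,R1,n,cyl=True,start=None):
    s=arm.read_state()
    p0,R0=(s["ee_pos"],R.from_rotvec(s["tool_rot"]).as_matrix()) if start is None else start
    rv=R.from_matrix(R0.T@R1).as_rotvec()
    c=lambda p:np.array([np.hypot(p[0],p[1]),np.arctan2(p[1],p[0]),p[2]])
    a,b=c(p0),c(p1)
    pp=p0;Rp=R0
    for i in range(1,n+1):
        t=i/n; Rn=R0@R.from_rotvec(rv*t).as_matrix()
        if cyl:
            q=a+(b-a)*t; pn=np.array([q[0]*np.cos(q[1]),q[0]*np.sin(q[1]),q[2]])
        else: pn=p0+(np.asarray(p1)-p0)*t
        print(i,"xyz cm",np.round(Rp.T@(pn-pp)*100,2),"r",np.round(R.from_matrix(Rp.T@Rn).as_rotvec(),4))
        pp,Rp=pn,Rn
E
python3 - <<'E'
from h import *
plan(np.array([.5085,-.254,.24]),down(-.125),20)
E
```

```text
1 xyz cm [-4.46  0.03  0.  ] r [-0.      0.      0.0679]
2 xyz cm [-4.48 -0.05  0.  ] r [-0.      0.      0.0679]
3 xyz cm [-4.5  -0.12  0.  ] r [-0.      0.      0.0679]
4 xyz cm [-4.51 -0.2   0.  ] r [-0.      0.      0.0679]
5 xyz cm [-4.53 -0.28  0.  ] r [-0.      0.      0.0679]
6 xyz cm [-4.54 -0.36  0.  ] r [-0.      0.      0.0679]
7 xyz cm [-4.55 -0.44  0.  ] r [-0.      0.      0.0679]
8 xyz cm [-4.56 -0.52  0.  ] r [-0.      0.      0.0679]
9 xyz cm [-4.57 -0.6   0.  ] r [-0.      0.      0.0679]
10 xyz cm [-4.58 -0.68  0.  ] r [-0.      0.      0.0679]
11 xyz cm [-4.59 -0.76  0.  ] r [-0.      0.      0.0679]
12 xyz cm [-4.59 -0.84  0.  ] r [-0.      0.      0.0679]
13 xyz cm [-4.59 -0.93  0.  ] r [-0.      0.      0.0679]
14 xyz cm [-4.6  -1.01  0.  ] r [-0.      0.      0.0679]
15 xyz cm [-4.6  -1.09  0.  ] r [-0.      0.      0.0679]
16 xyz cm [-4.59 -1.17  0.  ] r [-0.      0.      0.0679]
17 xyz cm [-4.59 -1.26  0.  ] r [-0.      0.      0.0679]
18 xyz cm [-4.59 -1.34  0.  ] r [-0.      0.      0.0679]
19 xyz cm [-4.58 -1.42  0.  ] r [-0.      0.      0.0679]
20 xyz cm [-4.57 -1.51  0.  ] r [-0.      0.      0.0679]
```

Emit:
{"op": "carry_out", "data": {
  "steps": [
    {"x":-4.5,"rz":0.068},
    {"x":-4.5,"rz":0.068},
    {"x":-4.5,"y":-0.1,"rz":0.068},
    {"x":-4.5,"y":-0.2,"rz":0.068},
    {"x":-4.5,"y":-0.3,"rz":0.068}
  ],
  "jaw": 1
}}

```text
invalid input at $.steps[0]: expected keys x, y, z, rx, ry, rz
```

Emit:
{"op": "carry_out", "data": {
  "steps": [
    {"x":-4.5,"y":-0.4,"rz":0.068},
    {"x":-4.5,"y":-0.4,"rz":0.068},
    {"x":-4.5,"y":-0.5,"rz":0.068},
    {"x":-4.5,"y":-0.6,"rz":0.068},
    {"x":-4.5,"y":-0.7,"rz":0.068}
  ]
}}

```text
invalid input at $.steps[0]: expected keys x, y, z, rx, ry, rz
```

```bash
python3 - <<'E'
from h import *
s=arm.read_state();print(s["t"],s["ee_pos"],s["tool_rot"],s["joint_positions"])
cv2.imwrite("pics/w1.png",arm.grab_frame("wrist")[:,:,::-1])
cv2.imwrite("pics/d1.png",arm.grab_frame("side")[:,:,::-1])
E
```

```text
0.15 [0.17385403 0.49510351 0.24022567] [-5.28009098e-01 -3.09658634e+00  1.63939211e-03] [ 1.08700060e+00  3.42559785e-01  1.52474153e+00 -2.76929809e-05
  1.27538046e+00 -1.46009690e-01]
```

View pics/w1.png

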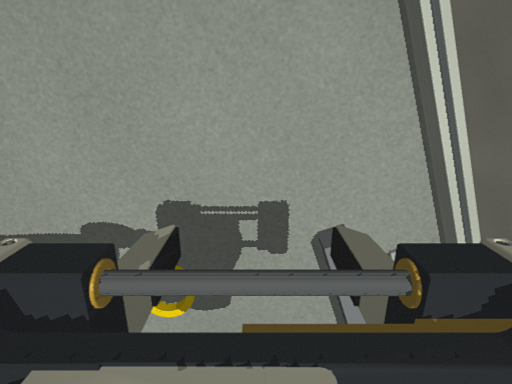

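All six keys are required in each row, so both calls were refused and the view hasn't changed. I'll resend the first with every key.

Emit:
{"op": "carry_out", "data": {
  "steps": [
    {"x":-4.5,"y":0,"z":0,"rx":0,"ry":0,"rz":0.068},
    {"x":-4.5,"y":0,"z":0,"rx":0,"ry":0,"rz":0.068},
    {"x":-4.5,"y":-0.1,"z":0,"rx":0,"ry":0,"rz":0.068},
    {"x":-4.5,"y":-0.2,"z":0,"rx":0,"ry":0,"rz":0.068},
    {"x":-4.5,"y":-0.3,"z":0,"rx":0,"ry":0,"rz":0.068}
  ],
  "jaw": 1
}}

```text
t: 0.88
ee_pos: [0.3713, 0.3872, 0.2406]
tool_rot: [-1.048, -2.962, 0.0]
contact_force: [-1.1, 0.4, 0.6]
gripper_width: 0.997
```

Emit:
{"op": "carry_out", "data": {
  "steps": [
    {"x":-4.5,"y":-0.4,"z":0,"rx":0,"ry":0,"rz":0.068},
    {"x":-4.5,"y":-0.4,"z":0,"rx":0,"ry":0,"rz":0.068},
    {"x":-4.5,"y":-0.5,"z":0,"rx":0,"ry":0,"rz":0.068},
    {"x":-4.5,"y":-0.6,"z":0,"rx":0,"ry":0,"rz":0.068},
    {"x":-4.5,"y":-0.7,"z":0,"rx":0,"ry":0,"rz":0.068}
  ]
}}

```text
t: 1.5
ee_pos: [0.5054, 0.2066, 0.2406]
tool_rot: [-1.534, -2.742, -0.0]
contact_force: [0.6, -0.5, -0.5]
gripper_width: 0.996
```

```bash
python3 - <<'E'
from h import *
s=arm.read_state();print(s["t"],s["ee_pos"],s["tool_rot"],s["joint_positions"])
np.savez("w1.npz",T=info("wrist")[1])
cv2.imwrite("pics/w1b.png",arm.grab_frame("wrist")[:,:,::-1])
E
```

```text
1.5 [0.5054102  0.20664118 0.24055821] [-1.53359235e+00 -2.74170099e+00 -1.32407095e-04] [ 2.47655665e-01  3.80732608e-01  1.46614463e+00  1.51696373e-04
  1.29474704e+00 -3.03183118e-01]
```

View pics/w1b.png

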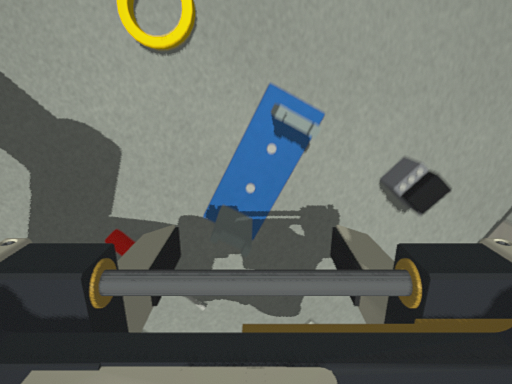

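```bash
python3 - <<'E'
from h import *
np.set_printoptions(precision=4,suppress=True)
K,_=info("wrist");T=np.load("w1.npz")["T"]
for nm,uv,z in(("c1",(270,84),.01),("c2",(324,115.5),.01),("c3",(205,215.5),.01),("sc1",(271,149),.012),("sc2",(250,188),.012)): print(nm,onz(K,T,uv,z))
im=cv2.imread("pics/w1b.png");cv2.imwrite("pics/w1z.png",cv2.resize(im[70:260,190:340],None,fx=3.1,fy=3.1,interpolation=cv2.INTER_CUBIC))
# blue mask in scene/side
for n in("scene","side"):
    g=cv2.imread(f"pics/{n}0.png").astype(int); m=((g[:,:,0]>g[:,:,2]+50)&(g[:,:,0]>g[:,:,1]+25)).astype(np.uint8)
    x0,y0,x1,y1=(275,170,360,225) if n=="scene" else (195,230,270,300)
    mm=np.zeros_like(m);mm[y0:y1,x0:x1]=m[y0:y1,x0:x1]
    h=cv2.convexHull(cv2.findNonZero(mm)); q=cv2.approxPolyDP(h,3,True)[:,0]; print(n,q.tolist())
    print(np.array([onz(*info(n),a,.01) for a in q]))
E
```

```text
c1 [0.4681 0.3027 0.01  ]
c2 [0.5458 0.3067 0.01  ]
c3 [0.4831 0.1096 0.01  ]
sc1 [0.5114 0.2366 0.012 ]
sc2 [0.5156 0.1774 0.012 ]
scene [[346, 198], [301, 217], [284, 206], [325, 190]]
[[0.5446 0.3026 0.01  ]
 [0.5684 0.1148 0.01  ]
 [0.4953 0.0999 0.01  ]
 [0.4743 0.271  0.01  ]]
side [[252, 239], [233, 291], [210, 285], [229, 237]]
[[0.4865 0.1064 0.01  ]
 [0.4675 0.3067 0.01  ]
 [0.5397 0.3127 0.01  ]
 [0.5592 0.1259 0.01  ]]
```

View pics/w1z.png

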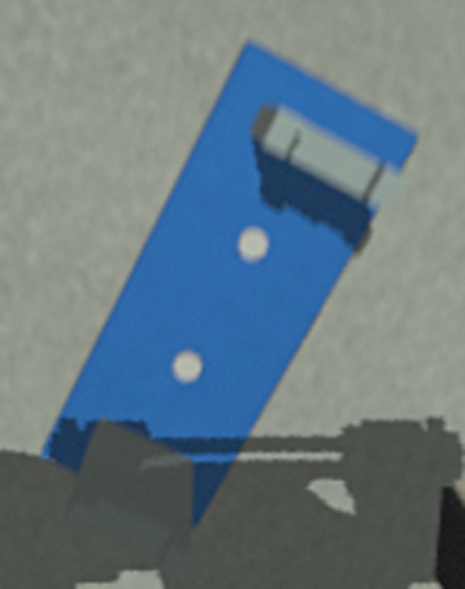

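Emit:
{"op": "carry_out", "data": {
  "steps": [
    {"x":-4.6,"y":-0.8,"z":0,"rx":0,"ry":0,"rz":0.068},
    {"x":-4.6,"y":-0.8,"z":0,"rx":0,"ry":0,"rz":0.068},
    {"x":-4.6,"y":-0.9,"z":0,"rx":0,"ry":0,"rz":0.068},
    {"x":-4.6,"y":-1.0,"z":0,"rx":0,"ry":0,"rz":0.068},
    {"x":-4.6,"y":-1.1,"z":0,"rx":0,"ry":0,"rz":0.068}
  ]
}}

```text
t: 2.17
ee_pos: [0.5554, -0.0208, 0.2405]
tool_rot: [-1.975, -2.443, -0.0]
contact_force: [0.4, -1.1, 0.1]
gripper_width: 0.998
```

Emit:
{"op": "carry_out", "data": {
  "steps": [
    {"x":-4.6,"y":-1.2,"z":0,"rx":0,"ry":0,"rz":0.068},
    {"x":-4.6,"y":-1.3,"z":0,"rx":0,"ry":0,"rz":0.068},
    {"x":-2,"y":-0.9,"z":0,"rx":0,"ry":0,"rz":0.068},
    {"x":0,"y":0,"z":0,"rx":0,"ry":0,"rz":0.068},
    {"x":0,"y":0,"z":0,"rx":0,"ry":0,"rz":0.068}
  ]
}}

```text
t: 2.8
ee_pos: [0.5395, -0.1353, 0.2405]
tool_rot: [-2.361, -2.072, 0.0]
contact_force: [0.2, -0.1, -0.2]
gripper_width: 0.999
```

```bash
python3 - <<'E'
from h import *
s=arm.read_state();print(s["t"],s["ee_pos"],s["tool_rot"],s["joint_positions"])
np.savez("w2.npz",T=info("wrist")[1])
cv2.imwrite("pics/w2.png",arm.grab_frame("wrist")[:,:,::-1])
E
```

```text
2.8 [ 0.53946698 -0.13526     0.24049426] [-2.36067212e+00 -2.07211473e+00  1.25543464e-04] [-3.83555627e-01  3.99725374e-01  1.43698147e+00  1.61511052e-04
  1.30537265e+00 -2.53589149e-01]
```

View pics/w2.png

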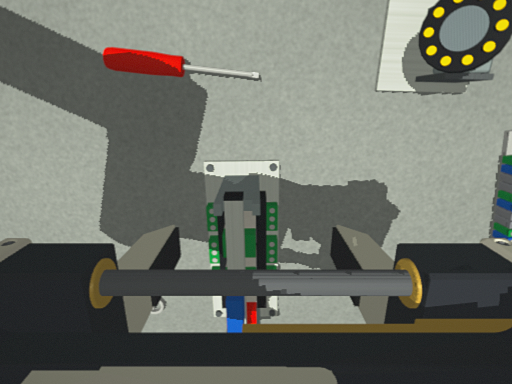

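The bar's near end is at (234,200), the grip block at (236,310), the red cap at (252,315) and the camera lens at (463,29). I'll zoom in to measure these.

```bash
python3 - <<'E'
import cv2
im=cv2.imread("pics/w2.png")
cv2.imwrite("pics/w2z.png",cv2.resize(im[150:340,195:295],None,fx=3.1,fy=3.1,interpolation=cv2.INTER_CUBIC))
cv2.imwrite("pics/w2c.png",cv2.resize(im[0:110,370:512],None,fx=5,fy=5,interpolation=cv2.INTER_CUBIC))
E
```

```text
(no output)
```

View pics/w2z.png

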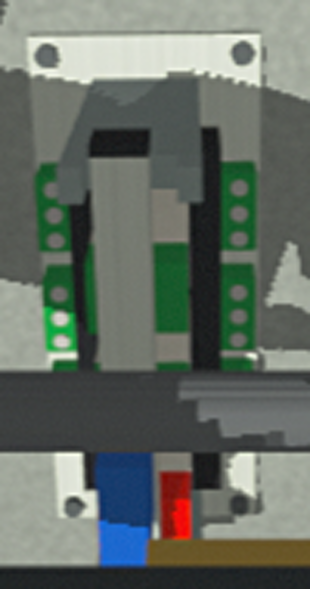

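View pics/w2c.png

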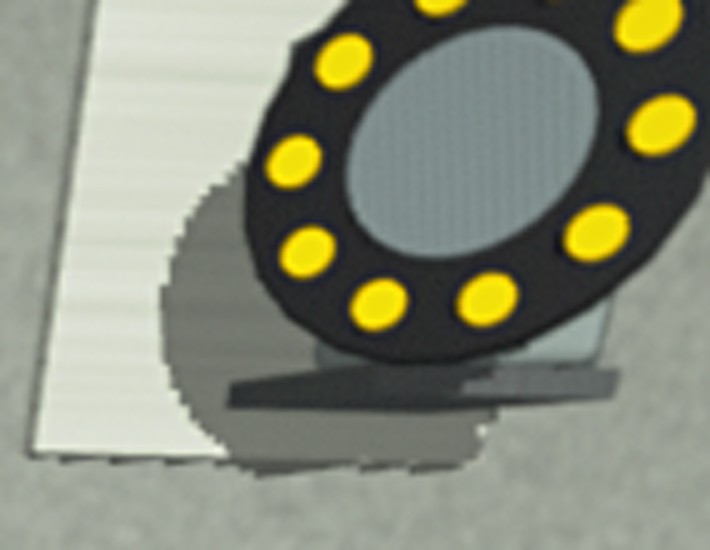

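```bash
python3 - <<'E'
from h import *
np.set_printoptions(precision=4,suppress=True)
K,_=info("wrist");T=np.load("w2.npz")["T"]
f=lambda a:(a[0]/3.1+195-.35,a[1]/3.1+150-.35); g=lambda a:(a[0]/5+370-.4,a[1]/5-.4)
P=[onz(K,T,f(a),.124) for a in((90,157),(152,157),(97,370),(155,370))];print("bar",*P)
a=(P[0]+P[1])/2;b=(P[2]+P[3])/2;d=(b-a)/np.linalg.norm(b-a);print("end",a,"dir",d,"yaw",np.arctan2(-(-d[0]),-d[1])*-1 , "centre",a+.113*d)
print("lens",onz(K,T,g((472,142)),.095))
L=[onz(K,T,g(a),.006) for a in((97,0),(35,455),(225,458))];print("base",*L)
print("plate", *[onz(K,T,f(a),.008) for a in((28,36),(262,36))])
print("block",*[onz(K,T,f(a),.158) for a in((97,526),(152,524))])
print("redcap",*[onz(K,T,f(a),.102) for a in((162,472),(190,472))])
E
```

```text
bar [ 0.5077 -0.1393  0.124 ] [ 0.5266 -0.1418  0.124 ] [ 0.4977 -0.214   0.124 ] [ 0.5168 -0.2165  0.124 ]
end [ 0.5171 -0.1406  0.124 ] dir [-0.1314 -0.9913  0.    ] yaw 0.13179566325456338 centre [ 0.5023 -0.2526  0.124 ]
lens [ 0.7415 -0.0166  0.095 ]
base [0.7138 0.0346 0.006 ] [ 0.6994 -0.0618  0.006 ] [ 0.7459 -0.0687  0.006 ]
plate [ 0.4715 -0.1209  0.008 ] [ 0.5705 -0.1339  0.008 ]
block [ 0.4956 -0.2473  0.158 ] [ 0.5125 -0.2488  0.158 ]
redcap [ 0.5104 -0.2744  0.102 ] [ 0.5208 -0.2758  0.102 ]
```

```bash
python3 - <<'E'
from h import *
plan(np.array([.5045,-.253,.20]),down(-.131),5,cyl=False)
E
```

```text
1 xyz cm [-2.43 -0.38  0.81] r [-0.0001 -0.0001 -0.0003]
2 xyz cm [-2.43 -0.38  0.81] r [-0.0001 -0.0001 -0.0003]
3 xyz cm [-2.43 -0.38  0.81] r [-0.0001 -0.0001 -0.0003]
4 xyz cm [-2.43 -0.39  0.81] r [-0.0001 -0.0001 -0.0003]
5 xyz cm [-2.43 -0.39  0.81] r [-0.0001 -0.0001 -0.0003]
```

Emit:
{"op": "carry_out", "data": {
  "steps": [
    {"x":-3.4,"y":-0.5,"z":0.8,"rx":0,"ry":0,"rz":0},
    {"x":-3.4,"y":-0.5,"z":0.8,"rx":0,"ry":0,"rz":0},
    {"x":-3.4,"y":-0.5,"z":0.8,"rx":0,"ry":0,"rz":0},
    {"x":-1.95,"y":-0.42,"z":0.8,"rx":0,"ry":0,"rz":0},
    {"x":0,"y":0,"z":0.8,"rx":0,"ry":0,"rz":0}
  ]
}}

```text
t: 3.48
ee_pos: [0.5049, -0.2537, 0.2001]
tool_rot: [-2.359, -2.074, -0.0]
contact_force: [1.0, 1.1, -0.1]
gripper_width: 1.003
```

```bash
python3 - <<'E'
from h import *
np.set_printoptions(precision=4,suppress=True)
plan(np.array([.5045,-.253,.142]),down(-.131),1,cyl=False)
np.savez("w3.npz",T=info("wrist")[1])
im=arm.grab_frame("wrist")[:,:,::-1];cv2.imwrite("pics/w3.png",im)
cv2.imwrite("pics/d3.png",arm.grab_frame("side")[:,:,::-1])
E
```

```text
1 xyz cm [ 0.06 -0.05  5.81] r [-0.0001 -0.0004  0.0026]
```

View pics/w3.png

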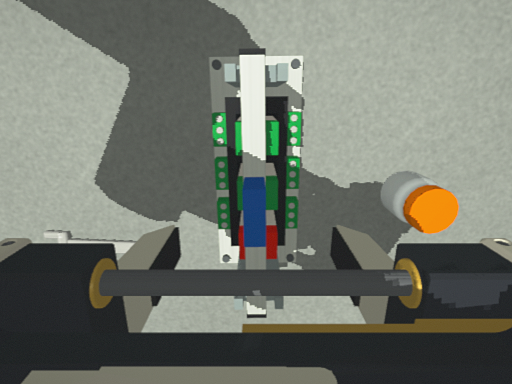

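View pics/d3.png

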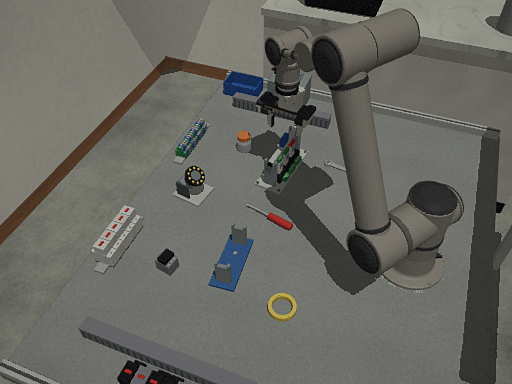

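```bash
python3 - <<'E'
from h import *
np.set_printoptions(precision=4,suppress=True)
K,_=info("wrist");T=np.load("w3.npz")["T"]
for uv,z in(((255,246.5),.158),((255,190),.158),((255,178),.124),((252,54),.124),((256.5,308),.124),((258,226),.102),((258,257),.102),((237,240),.102),((277.5,240),.102)): print(uv,z,onz(K,T,uv,z))
E
```

```text
(255, 246.5) 0.158 [ 0.5018 -0.2704  0.158 ]
(255, 190) 0.158 [ 0.5073 -0.2282  0.158 ]
(255, 178) 0.124 [ 0.5072 -0.229   0.124 ]
(252, 54) 0.124 [ 0.5166 -0.1404  0.124 ]
(256.5, 308) 0.124 [ 0.4926 -0.3513  0.124 ]
(258, 226) 0.102 [ 0.5032 -0.2802  0.102 ]
(258, 257) 0.102 [ 0.4991 -0.312   0.102 ]
(237, 240) 0.102 [ 0.4821 -0.2918  0.102 ]
(277.5, 240) 0.102 [ 0.5193 -0.2966  0.102 ]
```

Emit:
{"op": "carry_out", "data": {
  "steps": [
    {"x":0,"y":-0.05,"z":1.5,"rx":0,"ry":0,"rz":0},
    {"x":0,"y":0,"z":1.5,"rx":0,"ry":0,"rz":0},
    {"x":0,"y":0,"z":1.4,"rx":0,"ry":0,"rz":0},
    {"x":0,"y":0,"z":1.4,"rx":0,"ry":0,"rz":0},
    {"x":0,"y":0,"z":0,"rx":0,"ry":0,"rz":0}
  ]
}}

```text
t: 4.2
ee_pos: [0.5041, -0.2525, 0.1412]
tool_rot: [-2.356, -2.074, 0.001]
contact_force: [-0.6, 0.5, -0.1]
gripper_width: 0.999
```

Emit:
{"op": "carry_out", "data": {
  "steps": [
    {"x":0,"y":0,"z":0,"rx":0,"ry":0,"rz":0},
    {"x":0,"y":0,"z":0,"rx":0,"ry":0,"rz":0},
    {"x":0,"y":0,"z":0,"rx":0,"ry":0,"rz":0},
    {"x":0,"y":0,"z":0,"rx":0,"ry":0,"rz":0},
    {"x":0,"y":0,"z":0,"rx":0,"ry":0,"rz":0}
  ],
  "jaw": 0,
  "force": 50
}}

```text
t: 4.82
ee_pos: [0.5048, -0.253, 0.1428]
tool_rot: [2.358, 2.076, 0.0]
contact_force: [0.2, -0.2, 0.2]
gripper_width: 0.502
```

```bash
python3 - <<'E'
from h import *
s=arm.read_state();print(s["gripper_width"],s["gripper_width"]*92)
E
```

```text
0.5021981187407965 46.20222692415327
```

Still closing; I'll wait.

Emit:
{"op": "carry_out", "data": {
  "steps": [
    {"x":0,"y":0,"z":0,"rx":0,"ry":0,"rz":0},
    {"x":0,"y":0,"z":0,"rx":0,"ry":0,"rz":0},
    {"x":0,"y":0,"z":0,"rx":0,"ry":0,"rz":0},
    {"x":0,"y":0,"z":0,"rx":0,"ry":0,"rz":0},
    {"x":0,"y":0,"z":0,"rx":0,"ry":0,"rz":0}
  ]
}}

```text
t: 5.45
ee_pos: [0.5047, -0.2529, 0.1426]
tool_rot: [-2.358, -2.076, -0.0]
contact_force: [0.2, 0.0, -1.0]
gripper_width: 0.171
```

Emit:
{"op": "carry_out", "data": {
  "steps": [
    {"x":0,"y":0,"z":-0.8,"rx":0,"ry":0,"rz":0},
    {"x":0,"y":0,"z":-1.5,"rx":0,"ry":0,"rz":0},
    {"x":0,"y":0,"z":-2,"rx":0,"ry":0,"rz":0},
    {"x":0,"y":0,"z":-2,"rx":0,"ry":0,"rz":0},
    {"x":0,"y":0,"z":-0.8,"rx":0,"ry":0,"rz":0}
  ]
}}

```text
t: 6.08
ee_pos: [0.5053, -0.2533, 0.2158]
tool_rot: [2.356, 2.074, 0.001]
contact_force: [0.5, -0.2, -2.7]
gripper_width: 0.171
```

```bash
python3 - <<'E'
from h import *
cv2.imwrite("pics/d4.png",cv2.resize(arm.grab_frame("side")[80:240,200:360,::-1],None,fx=3,fy=3))
plan(np.array([.514,.208,.19]),down(.08),15)
E
```

```text
1 xyz cm [3.07 0.9  0.17] r [ 0.0002  0.0001 -0.0138]
2 xyz cm [3.1  0.77 0.17] r [ 0.0002  0.0001 -0.0138]
3 xyz cm [3.13 0.64 0.17] r [ 0.0002  0.0001 -0.0138]
4 xyz cm [3.15 0.5  0.17] r [ 0.0002  0.0001 -0.0138]
5 xyz cm [3.16 0.37 0.17] r [ 0.0002  0.0001 -0.0138]
6 xyz cm [3.17 0.23 0.17] r [ 0.0002  0.0001 -0.0138]
7 xyz cm [3.17 0.09 0.17] r [ 0.0002  0.0001 -0.0138]
8 xyz cm [ 3.17 -0.04  0.17] r [ 0.0002  0.0001 -0.0138]
9 xyz cm [ 3.16 -0.18  0.17] r [ 0.0002  0.0001 -0.0138]
10 xyz cm [ 3.15 -0.31  0.17] r [ 0.0002  0.0001 -0.0138]
11 xyz cm [ 3.13 -0.45  0.17] r [ 0.0002  0.0001 -0.0138]
12 xyz cm [ 3.1  -0.58  0.17] r [ 0.0002  0.0001 -0.0138]
13 xyz cm [ 3.07 -0.71  0.17] r [ 0.0002  0.0001 -0.0138]
14 xyz cm [ 3.03 -0.84  0.17] r [ 0.0002  0.0001 -0.0138]
15 xyz cm [ 2.99 -0.97  0.17] r [ 0.0002  0.0001 -0.0138]
```

View pics/d4.png

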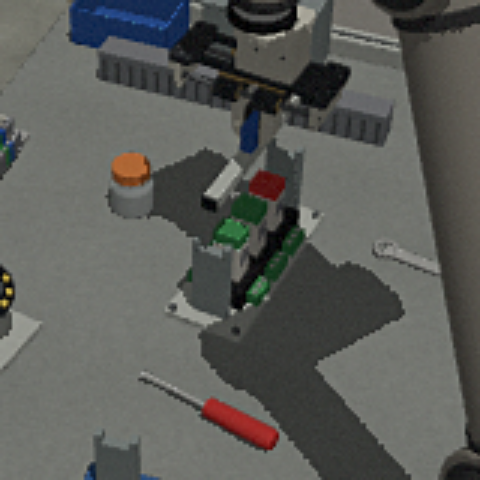

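The bar is lifted clear of the saddles and the relays are still seated. Next I'll carry it over.

Emit:
{"op": "carry_out", "data": {
  "steps": [
    {"x":3.1,"y":0.9,"z":0.2,"rx":0,"ry":0,"rz":-0.014},
    {"x":3.1,"y":0.8,"z":0.2,"rx":0,"ry":0,"rz":-0.014},
    {"x":3.1,"y":0.6,"z":0.2,"rx":0,"ry":0,"rz":-0.014},
    {"x":3.15,"y":0.5,"z":0.2,"rx":0,"ry":0,"rz":-0.014},
    {"x":3.15,"y":0.4,"z":0.2,"rx":0,"ry":0,"rz":-0.014}
  ]
}}

```text
t: 6.75
ee_pos: [0.5519, -0.1, 0.2031]
tool_rot: [-2.283, -2.157, 0.001]
contact_force: [-0.0, -0.4, -1.5]
gripper_width: 0.169
```

Emit:
{"op": "carry_out", "data": {
  "steps": [
    {"x":3.15,"y":0.2,"z":0.2,"rx":0,"ry":0,"rz":-0.014},
    {"x":3.15,"y":0.1,"z":0.2,"rx":0,"ry":0,"rz":-0.014},
    {"x":3.15,"y":0,"z":0.2,"rx":0,"ry":0,"rz":-0.014},
    {"x":3.15,"y":-0.2,"z":0.2,"rx":0,"ry":0,"rz":-0.014},
    {"x":3.15,"y":-0.3,"z":0.2,"rx":0,"ry":0,"rz":-0.014}
  ]
}}

```text
t: 7.38
ee_pos: [0.5541, 0.0572, 0.1931]
tool_rot: [-2.206, -2.236, 0.001]
contact_force: [0.1, 0.3, -1.7]
gripper_width: 0.171
```

Emit:
{"op": "carry_out", "data": {
  "steps": [
    {"x":3.15,"y":-0.5,"z":0.2,"rx":0,"ry":0,"rz":-0.014},
    {"x":3.1,"y":-0.6,"z":0.2,"rx":0,"ry":0,"rz":-0.014},
    {"x":3.1,"y":-0.7,"z":0.2,"rx":0,"ry":0,"rz":-0.014},
    {"x":3.0,"y":-0.8,"z":0.1,"rx":0,"ry":0,"rz":-0.014},
    {"x":3.0,"y":-1.0,"z":0,"rx":0,"ry":0,"rz":-0.014}
  ]
}}

```text
t: 8.0
ee_pos: [0.5117, 0.2087, 0.1862]
tool_rot: [-2.127, -2.312, 0.001]
contact_force: [-0.4, -0.2, -1.2]
gripper_width: 0.166
```

```bash
python3 - <<'E'
from h import *
s=arm.read_state();print(s["t"],s["gripper_width"],s["ee_pos"])
plan(np.array([.514,.208,.15]),down(.08),1,cyl=False)
np.savez("w5.npz",T=info("wrist")[1])
im=arm.grab_frame("wrist")[:,:,::-1];cv2.imwrite("pics/w5.png",im)
im=arm.grab_frame("side")[:,:,::-1];cv2.imwrite("pics/d5.png",im)
cv2.imwrite("pics/d5z.png",cv2.resize(im[200:310,180:300],None,fx=5,fy=5,interpolation=cv2.INTER_CUBIC))
E
```

```text
8.0 0.1661871650581291 [0.51169514 0.20872688 0.18615905]
1 xyz cm [-0.09  0.23  3.62] r [-0.001   0.0001  0.0034]
```

View pics/w5.png

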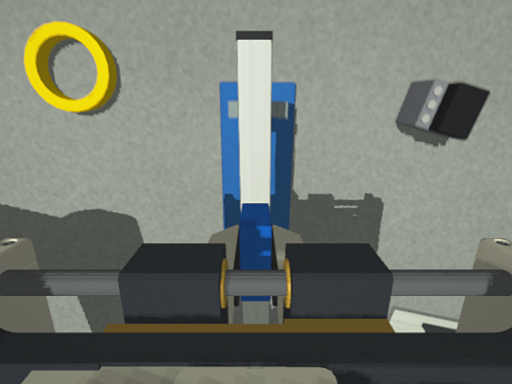

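View pics/d5z.png

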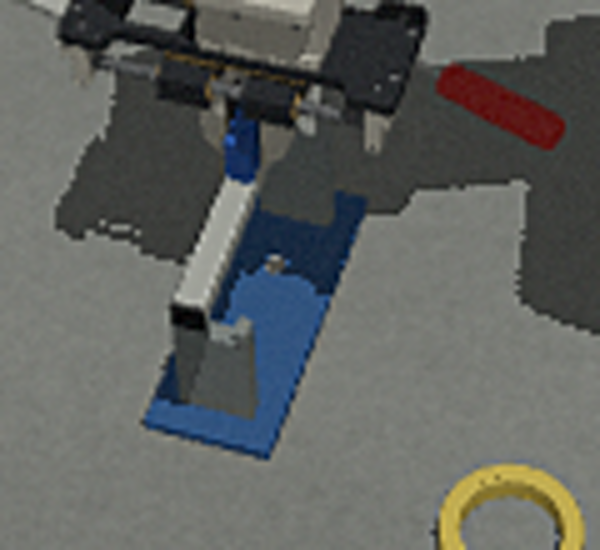

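```bash
python3 - <<'E'
import cv2
im=cv2.imread("pics/w5.png")
cv2.imwrite("pics/w5z.png",cv2.resize(im[20:250,200:320],None,fx=2.5*2,fy=2.5,interpolation=cv2.INTER_CUBIC))
E
```

```text
(no output)
```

View pics/w5z.png

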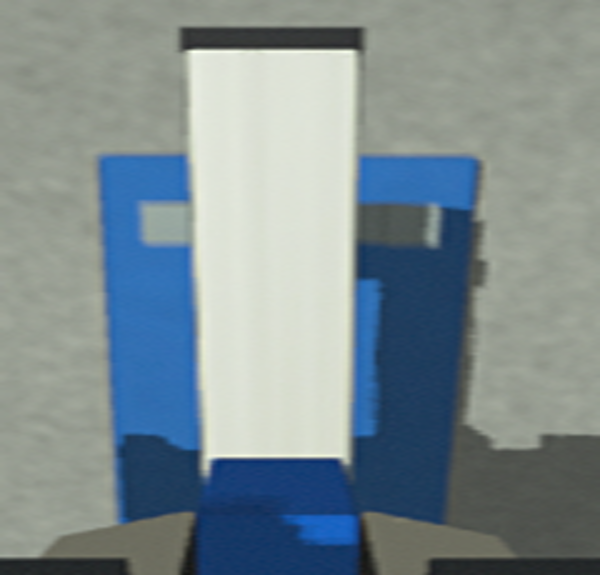

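```bash
python3 - <<'E'
from h import *
np.set_printoptions(precision=4,suppress=True)
K,_=info("wrist");T=np.load("w5.npz")["T"]
f=lambda a:(a[0]/5+200-.4,a[1]/2.5+20-.4)
def mid(a,b,z):
    A,B=onz(K,T,f(a),z),onz(K,T,f(b),z);print(A,B,np.linalg.norm(A-B));return (A+B)/2
Rt=T[:3,:3];  # bar line vs
b1=mid((187,50),(358,50),.1676);b2=mid((203,460),(348,460),.1676)
u=mid((138,203),(440,203),.097);u2=mid((142,244),(440,244),.097);p1=mid((99,157),(478,157),.01);p2=mid((122,520),(444,520),.01)
d=(b1-b2)/np.linalg.norm(b1-b2);print("bar yaw",np.arctan2(-d[0],d[1]),"centre",b1-.113*d)
e=(p1-p2)/np.linalg.norm(p1-p2);print("plate yaw",np.arctan2(-e[0],e[1]),"centre",p1-.1*e, "upr",u,u2,"centre",(u)-.081*e,u2-.069*e)
n=np.array([d[1],-d[0]])
print("lateral u vs bar",(u-b1)[:2]@n,(p1-b1)[:2]@n,(p2-b1)[:2]@n)
E
```

```text
[0.4929 0.3203 0.1676] [0.5102 0.3217 0.1676] 0.01726430047959431
[0.5004 0.2325 0.1676] [0.5177 0.2339 0.1676] 0.017318116672615992
[0.483  0.2894 0.097 ] [0.5292 0.2932 0.097 ] 0.046442411523563744
[0.4842 0.2772 0.097 ] [0.5307 0.2811 0.097 ] 0.04659185400786037
[0.4658 0.3057 0.01  ] [0.5441 0.3121 0.01  ] 0.07861951183099576
[0.4787 0.1414 0.01  ] [0.5563 0.1479 0.01  ] 0.0779163396071608
bar yaw 0.08492543925717934 centre [0.5111 0.2084 0.1676]
plate yaw 0.0761368670620017 centre [0.5126 0.2092 0.01  ] upr [0.5061 0.2913 0.097 ] [0.5074 0.2791 0.097 ] centre [0.5123 0.2106 0.097 ] [0.5127 0.2103 0.097 ]
lateral u vs bar 0.002009629905803752 0.0023622126830880738 0.0009143461201401145
```

The bar is 1.5 mm off laterally and well inside the saddle play. I'll lower it.

Emit:
{"op": "carry_out", "data": {
  "steps": [
    {"x":0.1,"y":0.15,"z":1.8,"rx":0,"ry":0,"rz":0.005},
    {"x":0,"y":0,"z":1.8,"rx":0,"ry":0,"rz":0},
    {"x":0,"y":0,"z":1.6,"rx":0,"ry":0,"rz":0},
    {"x":0,"y":0,"z":1.0,"rx":0,"ry":0,"rz":0},
    {"x":0,"y":0,"z":0.3,"rx":0,"ry":0,"rz":0}
  ]
}}

```text
t: 8.72
ee_pos: [0.5136, 0.2087, 0.1211]
tool_rot: [-2.133, -2.306, 0.001]
contact_force: [-0.1, 0.5, -1.0]
gripper_width: 0.168
```

Emit:
{"op": "carry_out", "data": {
  "steps": [
    {"x":0,"y":0,"z":0.1,"rx":0,"ry":0,"rz":0},
    {"x":0,"y":0,"z":0,"rx":0,"ry":0,"rz":0},
    {"x":0,"y":0,"z":0,"rx":0,"ry":0,"rz":0},
    {"x":0,"y":0,"z":0,"rx":0,"ry":0,"rz":0},
    {"x":0,"y":0,"z":0,"rx":0,"ry":0,"rz":0}
  ]
}}

```text
t: 9.35
ee_pos: [0.5138, 0.209, 0.1209]
tool_rot: [2.133, 2.306, 0.0]
contact_force: [-0.1, -0.2, -2.0]
gripper_width: 0.17
```

```bash
python3 - <<'E'
from h import *
im=arm.grab_frame("side")[:,:,::-1]
a=cv2.resize(im[200:310,180:300],None,fx=4,fy=4,interpolation=cv2.INTER_CUBIC)
im=arm.grab_frame("scene")[:,:,::-1];b=cv2.resize(im[140:230,270:360],None,fx=3.5,fy=3.5,interpolation=cv2.INTER_CUBIC)
o=np.zeros((440,800,3),np.uint8);o[:440,:480]=a;o[:315,480:795]=b;cv2.imwrite("pics/m6.png",o)
E
```

```text
(no output)
```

View pics/m6.png

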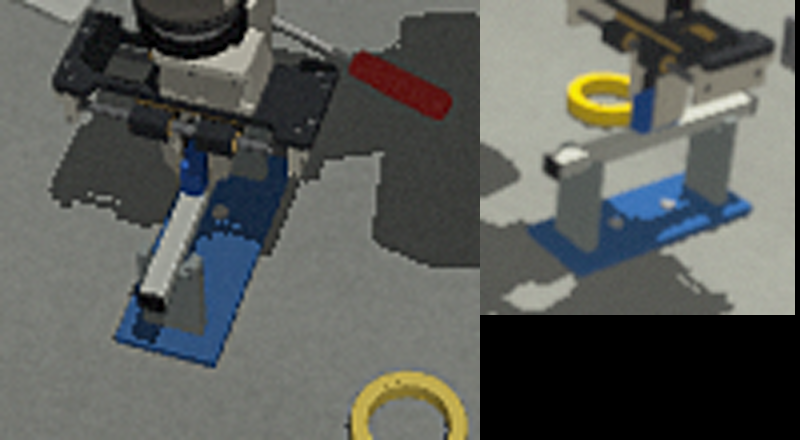

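Emit:
{"op": "carry_out", "data": {
  "steps": [
    {"x":0,"y":0,"z":0.1,"rx":0,"ry":0,"rz":0},
    {"x":0,"y":0,"z":0.05,"rx":0,"ry":0,"rz":0},
    {"x":0,"y":0,"z":0,"rx":0,"ry":0,"rz":0},
    {"x":0,"y":0,"z":0,"rx":0,"ry":0,"rz":0},
    {"x":0,"y":0,"z":0,"rx":0,"ry":0,"rz":0}
  ]
}}

```text
t: 10.07
ee_pos: [0.5138, 0.209, 0.1196]
tool_rot: [2.133, 2.306, 0.001]
contact_force: [-2.4, -0.9, 6.2]
gripper_width: 0.172
```

Contact came at z = 0.1196 m, the height expected for the saddle floor. I'll release.

Emit:
{"op": "carry_out", "data": {
  "steps": [
    {"x":0,"y":0,"z":0,"rx":0,"ry":0,"rz":0},
    {"x":0,"y":0,"z":0,"rx":0,"ry":0,"rz":0},
    {"x":0,"y":0,"z":0,"rx":0,"ry":0,"rz":0},
    {"x":0,"y":0,"z":0,"rx":0,"ry":0,"rz":0},
    {"x":0,"y":0,"z":0,"rx":0,"ry":0,"rz":0}
  ],
  "jaw": 0.7
}}

```text
t: 10.7
ee_pos: [0.5137, 0.209, 0.1192]
tool_rot: [-2.133, -2.306, -0.0]
contact_force: [0.3, 0.0, -0.3]
gripper_width: 0.667
```

Emit:
{"op": "carry_out", "data": {
  "steps": [
    {"x":0,"y":0,"z":-1,"rx":0,"ry":0,"rz":0},
    {"x":0,"y":0,"z":-2,"rx":0,"ry":0,"rz":0},
    {"x":0,"y":0,"z":-2.5,"rx":0,"ry":0,"rz":0},
    {"x":0,"y":0,"z":-2.5,"rx":0,"ry":0,"rz":0},
    {"x":0,"y":0,"z":-1.5,"rx":0,"ry":0,"rz":0}
  ]
}}

```text
t: 11.32
ee_pos: [0.5142, 0.2091, 0.2162]
tool_rot: [2.132, 2.305, 0.003]
contact_force: [-0.9, 0.5, -1.1]
gripper_width: 0.699
```

```bash
python3 - <<'E'
from h import *
s=arm.read_state();print(s["t"],s["gripper_width"],s["ee_pos"])
im=arm.grab_frame("side")[:,:,::-1]
np.savez("w7.npz",T=info("wrist")[1])
w=arm.grab_frame("wrist")[:,:,::-1];cv2.imwrite("pics/w7.png",w)
a=cv2.resize(im[200:310,180:300],None,fx=3.3,fy=3.3,interpolation=cv2.INTER_CUBIC)
o=np.zeros((390,800,3),np.uint8);o[:a.shape[0],:a.shape[1]]=a;o[:384,400:]=w[:,56:456];cv2.imwrite("pics/m7.png",o)
plan(np.array([.4985,-.302,.18]),down(-.131),20)
E
```

```text
11.325 0.6992942884364062 [0.51418743 0.20912769 0.21620301]
1 xyz cm [-2.45  0.86  0.18] r [ 0.0002 -0.0001  0.0105]
2 xyz cm [-2.48  0.77  0.18] r [ 0.0002 -0.0001  0.0105]
3 xyz cm [-2.51  0.68  0.18] r [ 0.0002 -0.0001  0.0105]
4 xyz cm [-2.54  0.59  0.18] r [ 0.0002 -0.0001  0.0105]
5 xyz cm [-2.57  0.5   0.18] r [ 0.0002 -0.0001  0.0105]
6 xyz cm [-2.59  0.41  0.18] r [ 0.0002 -0.0001  0.0105]
7 xyz cm [-2.61  0.32  0.18] r [ 0.0002 -0.0001  0.0105]
8 xyz cm [-2.63  0.22  0.18] r [ 0.0002 -0.0001  0.0105]
9 xyz cm [-2.64  0.13  0.18] r [ 0.0002 -0.0001  0.0105]
10 xyz cm [-2.65  0.03  0.18] r [ 0.0002 -0.0001  0.0105]
11 xyz cm [-2.65 -0.07  0.18] r [ 0.0002 -0.0001  0.0105]
12 xyz cm [-2.66 -0.16  0.18] r [ 0.0002 -0.0001  0.0105]
13 xyz cm [-2.66 -0.26  0.18] r [ 0.0002 -0.0001  0.0105]
14 xyz cm [-2.65 -0.36  0.18] r [ 0.0002 -0.0001  0.0105]
15 xyz cm [-2.64 -0.45  0.18] r [ 0.0002 -0.0001  0.0105]
16 xyz cm [-2.63 -0.55  0.18] r [ 0.0002 -0.0001  0.0105]
17 xyz cm [-2.62 -0.64  0.18] r [ 0.0002 -0.0001  0.0105]
18 xyz cm [-2.6  -0.74  0.18] r [ 0.0002 -0.0001  0.0105]
19 xyz cm [-2.57 -0.84  0.18] r [ 0.0002 -0.0001  0.0105]
20 xyz cm [-2.55 -0.93  0.18] r [ 0.0002 -0.0001  0.0105]
```

View pics/m7.png

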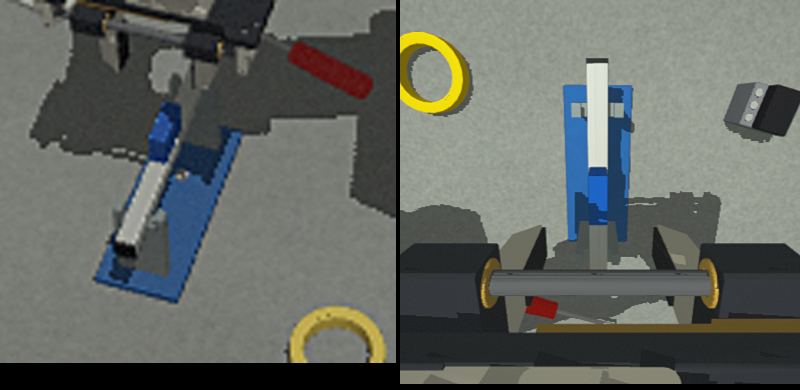

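```bash
python3 - <<'E'
from h import *
plan(np.array([.505,-.25,.21]),down(-.131),15)
E
```

```text
1 xyz cm [-3.    0.92  0.04] r [ 0.0002 -0.0001  0.0139]
2 xyz cm [-3.04  0.79  0.04] r [ 0.0002 -0.0001  0.0139]
3 xyz cm [-3.07  0.66  0.04] r [ 0.0002 -0.0001  0.0139]
4 xyz cm [-3.1   0.53  0.04] r [ 0.0002 -0.0001  0.0139]
5 xyz cm [-3.12  0.4   0.04] r [ 0.0002 -0.0001  0.0139]
6 xyz cm [-3.14  0.27  0.04] r [ 0.0002 -0.0001  0.0139]
7 xyz cm [-3.15  0.13  0.04] r [ 0.0002 -0.0001  0.0139]
8 xyz cm [-3.15 -0.    0.04] r [ 0.0002 -0.0001  0.0139]
9 xyz cm [-3.15 -0.13  0.04] r [ 0.0002 -0.0001  0.0139]
10 xyz cm [-3.15 -0.27  0.04] r [ 0.0002 -0.0001  0.0139]
11 xyz cm [-3.14 -0.4   0.04] r [ 0.0002 -0.0001  0.0139]
12 xyz cm [-3.12 -0.54  0.04] r [ 0.0002 -0.0001  0.0139]
13 xyz cm [-3.1  -0.67  0.04] r [ 0.0002 -0.0001  0.0139]
14 xyz cm [-3.07 -0.8   0.04] r [ 0.0002 -0.0001  0.0139]
15 xyz cm [-3.04 -0.93  0.04] r [ 0.0002 -0.0001  0.0139]
```

Emit:
{"op": "carry_out", "data": {
  "steps": [
    {"x":-3.0,"y":0.9,"z":0,"rx":0,"ry":0,"rz":0.014},
    {"x":-3.0,"y":0.8,"z":0,"rx":0,"ry":0,"rz":0.014},
    {"x":-3.1,"y":0.7,"z":0,"rx":0,"ry":0,"rz":0.014},
    {"x":-3.1,"y":0.5,"z":0,"rx":0,"ry":0,"rz":0.014},
    {"x":-3.1,"y":0.4,"z":0,"rx":0,"ry":0,"rz":0.014}
  ],
  "jaw": 1
}}

```text
t: 12.05
ee_pos: [0.554, 0.057, 0.213]
tool_rot: [-2.212, -2.229, 0.002]
contact_force: [-0.1, 0.4, -0.3]
gripper_width: 0.998
```

Emit:
{"op": "carry_out", "data": {
  "steps": [
    {"x":-3.1,"y":0.3,"z":0,"rx":0,"ry":0,"rz":0.014},
    {"x":-3.15,"y":0.1,"z":0,"rx":0,"ry":0,"rz":0.014},
    {"x":-3.15,"y":0,"z":0,"rx":0,"ry":0,"rz":0.014},
    {"x":-3.15,"y":-0.1,"z":0,"rx":0,"ry":0,"rz":0.014},
    {"x":-3.15,"y":-0.3,"z":0,"rx":0,"ry":0,"rz":0.014}
  ]
}}

```text
t: 12.68
ee_pos: [0.5506, -0.0996, 0.213]
tool_rot: [-2.288, -2.15, 0.001]
contact_force: [-0.6, 0.6, 0.3]
gripper_width: 1.002
```

Emit:
{"op": "carry_out", "data": {
  "steps": [
    {"x":-3.1,"y":-0.4,"z":0.1,"rx":0,"ry":0,"rz":0.014},
    {"x":-3.1,"y":-0.5,"z":0.1,"rx":0,"ry":0,"rz":0.014},
    {"x":-3.1,"y":-0.7,"z":0.1,"rx":0,"ry":0,"rz":0.014},
    {"x":-3.1,"y":-0.8,"z":0.1,"rx":0,"ry":0,"rz":0.014},
    {"x":-3.0,"y":-0.9,"z":0.1,"rx":0,"ry":0,"rz":0.014}
  ]
}}

```text
t: 13.3
ee_pos: [0.5037, -0.2496, 0.208]
tool_rot: [-2.362, -2.068, 0.001]
contact_force: [-0.4, 0.1, -0.0]
gripper_width: 1.002
```

```bash
python3 - <<'E'
from h import *
np.set_printoptions(precision=4,suppress=True)
s=arm.read_state();print(s["t"],s["gripper_width"],s["ee_pos"])
K,T=info("wrist")
w=np.ascontiguousarray(arm.grab_frame("wrist")[:,:,::-1]);cv2.imwrite("pics/w8.png",w)
g=w.astype(int);m=((g[:,:,2]>g[:,:,1]+60)&(g[:,:,2]>g[:,:,0]+60)&(g[:,:,1]<70)).astype(np.uint8);m[:150]=0;m[265:]=0;m[:,:215]=0;m[:,300:]=0
r=cv2.boundingRect(m);print(r)
np.savez("w8.npz",T=T)
cv2.imwrite("pics/w8z.png",cv2.resize(w[40:270,200:320],None,fx=5,fy=2.5,interpolation=cv2.INTER_CUBIC))
E
```

```text
13.3 1.0016680978585661 [ 0.5037 -0.2496  0.208 ]
(241, 227, 38, 33)
```

View pics/w8.png

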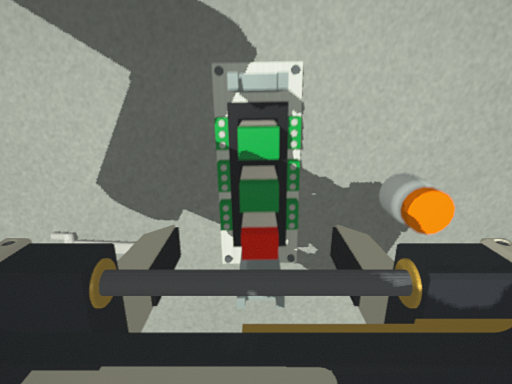

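View pics/w8z.png

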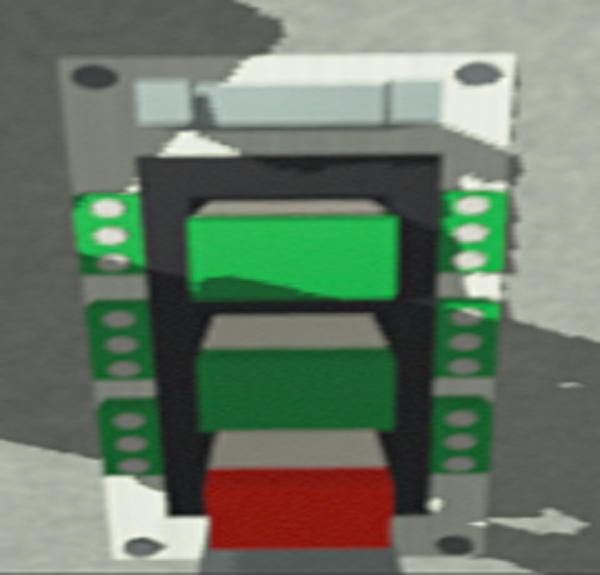

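```bash
python3 - <<'E'
from h import *
np.set_printoptions(precision=4,suppress=True)
K,_=info("wrist");T=np.load("w8.npz")["T"]
f=lambda a:(a[0]/5+200-.4,a[1]/2.5+40-.4)
A,B=[onz(K,T,f(a),.102) for a in((209,548),(390,548))];C,D=[onz(K,T,f(a),.084) for a in((205,468),(393,468))]
print(A,B,np.linalg.norm(A-B),C,D,np.linalg.norm(C-D))
ya=np.array([.1306,.9914,0]);print("c from far",(A+B)/2+.014*ya,"from near",(C+D)/2-.014*ya, "edge yaw",np.arctan2(*(D-C)[[1,0]]))
for a in((187,300),(399,300)): print("greenA far",onz(K,T,f(a),.102))
for a in((198,430),(395,430)): print("greenB far",onz(K,T,f(a),.102))
for a in((95,76),(478,74),(143,547),(456,546)): print("screw",onz(K,T,f(a),.008))
E
```

```text
[ 0.4806 -0.3123  0.102 ] [ 0.5157 -0.317   0.102 ] 0.03544851789475565 [ 0.4827 -0.2864  0.084 ] [ 0.5204 -0.2914  0.084 ] 0.03803094393198852
c from far [ 0.5    -0.3007  0.102 ] from near [ 0.4998 -0.3028  0.084 ] edge yaw -0.13258375456171298
greenA far [ 0.4913 -0.2143  0.102 ]
greenA far [ 0.5281 -0.2192  0.102 ]
greenB far [ 0.4859 -0.2629  0.102 ]
greenB far [ 0.5221 -0.2677  0.102 ]
screw [ 0.4777 -0.1306  0.008 ]
screw [ 0.5614 -0.1411  0.008 ]
screw [ 0.4502 -0.3643  0.008 ]
screw [ 0.5339 -0.3748  0.008 ]
```

```bash
python3 - <<'E'
from h import *
plan(np.array([.4993,-.3015,.15]),down(-.131),1,cyl=False)
E
```

```text
1 xyz cm [-4.85  0.37  5.78] r [-0.0024  0.0011 -0.0041]
```

```bash
python3 - <<'E'
from h import *
for i in range(2):
  s=arm.read_state();print(s["t"],s["ee_pos"],s["tool_rot"],s["joint_positions"],s["qd"],s["contact_force"])
E
```

```text
13.35 [ 0.50228158 -0.25287467  0.20778799] [-2.36546331 -2.0656926   0.00379637] [-0.60156157  0.43833364  1.46938712 -0.00218258  1.23556676 -0.46574627] [ 0.04236499 -0.00460978  0.00327709  0.01054522  0.00357344  0.06178721] [-0.19604195 -2.97472723  0.17982682]
13.35 [ 0.50228158 -0.25287467  0.20778799] [-2.36546331 -2.0656926   0.00379637] [-0.60156157  0.43833364  1.46938712 -0.00218258  1.23556676 -0.46574627] [ 0.04236499 -0.00460978  0.00327709  0.01054522  0.00357344  0.06178721] [-0.19604195 -2.97472723  0.17982682]
```

The arm was still settling by about 3 mm, so I'll move over the relay, let it settle and re-check.

Emit:
{"op": "carry_out", "data": {
  "steps": [
    {"x":-2.0,"y":0.2,"z":1.5,"rx":0,"ry":0,"rz":0},
    {"x":-2.0,"y":0.1,"z":1.5,"rx":0,"ry":0,"rz":0},
    {"x":-0.9,"y":0.07,"z":1.5,"rx":0,"ry":0,"rz":-0.004},
    {"x":0,"y":0,"z":1,"rx":0,"ry":0,"rz":0},
    {"x":0,"y":0,"z":0,"rx":0,"ry":0,"rz":0}
  ]
}}

```text
t: 13.98
ee_pos: [0.5014, -0.2971, 0.153]
tool_rot: [-2.357, -2.074, 0.0]
contact_force: [0.2, 0.3, 0.4]
gripper_width: 1.0
```

```bash
python3 - <<'E'
from h import *
s=arm.read_state();print(s["t"],s["ee_pos"],np.abs(s["qd"]).max())
plan(np.array([.4993,-.3015,.082]),down(-.131),1,cyl=False)
im=arm.grab_frame("side")[:,:,::-1]
cv2.imwrite("pics/d9.png",cv2.resize(im[80:220,220:360],None,fx=4,fy=4,interpolation=cv2.INTER_CUBIC))
s=arm.read_state();print(s["t"],s["ee_pos"],np.abs(s["qd"]).max())
E
```

```text
13.975 [ 0.50137768 -0.2971324   0.15298236] 0.02559124478906621
1 xyz cm [-0.47 -0.14  7.1 ] r [-0.002  -0.0015  0.0034]
14.025 [ 0.50179863 -0.29732172  0.15388686] 0.01734007010471535
```

View pics/d9.png

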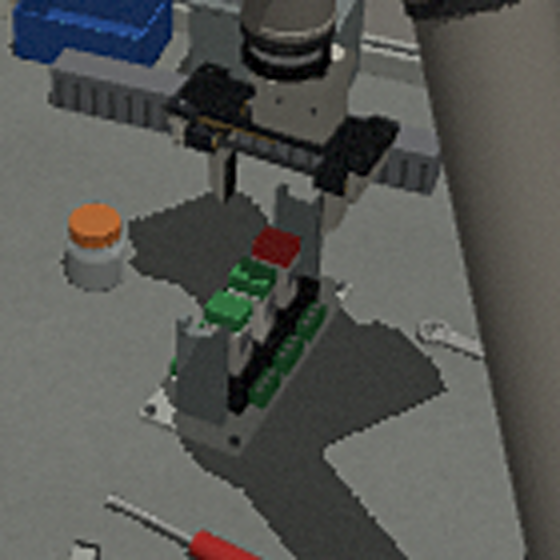

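Emit:
{"op": "carry_out", "data": {
  "steps": [
    {"x":-0.45,"y":-0.2,"z":1.6,"rx":0,"ry":0,"rz":0},
    {"x":0,"y":0,"z":1.6,"rx":0,"ry":0,"rz":0},
    {"x":0,"y":0,"z":1.6,"rx":0,"ry":0,"rz":0},
    {"x":0,"y":0,"z":1.4,"rx":0,"ry":0,"rz":0},
    {"x":0,"y":0,"z":0.9,"rx":0,"ry":0,"rz":0}
  ]
}}

```text
t: 14.65
ee_pos: [0.4989, -0.3019, 0.0819]
tool_rot: [-2.358, -2.074, 0.0]
contact_force: [-0.3, -0.5, -0.5]
gripper_width: 1.001
```

Emit:
{"op": "carry_out", "data": {
  "steps": [
    {"x":0,"y":0,"z":0,"rx":0,"ry":0,"rz":0},
    {"x":0,"y":0,"z":0,"rx":0,"ry":0,"rz":0},
    {"x":0,"y":0,"z":0,"rx":0,"ry":0,"rz":0},
    {"x":0,"y":0,"z":0,"rx":0,"ry":0,"rz":0},
    {"x":0,"y":0,"z":0,"rx":0,"ry":0,"rz":0}
  ],
  "jaw": 0.45
}}

```text
t: 15.28
ee_pos: [0.4992, -0.3022, 0.0834]
tool_rot: [2.359, 2.075, 0.0]
contact_force: [0.0, 0.6, -0.2]
gripper_width: 0.509
```

```bash
python3 - <<'E'
from h import *
s=arm.read_state();print(s["t"],s["ee_pos"],s["tool_rot"],s["gripper_width"],np.abs(s["qd"]).max())
plan(np.array([.4993,-.3015,.082]),down(-.131),1,cyl=False)
im=arm.grab_frame("side")[:,:,::-1];im2=arm.grab_frame("scene")[:,:,::-1]
o=np.zeros((420,800,3),np.uint8);o[:,:420]=cv2.resize(im[95:200,240:345],None,fx=4,fy=4,interpolation=cv2.INTER_CUBIC)
o[:380,420:]=cv2.resize(im2[165:260,130:225],None,fx=4,fy=4,interpolation=cv2.INTER_CUBIC);cv2.imwrite("pics/m10.png",o)
E
```

```text
15.275 [ 0.49923788 -0.30222642  0.08342787] [2.35866977e+00 2.07452984e+00 2.64214314e-04] 0.5086704484209048 0.0019241501276156228
1 xyz cm [ 0.07 -0.    0.14] r [0.0004 0.0001 0.003 ]
```

View pics/m10.png

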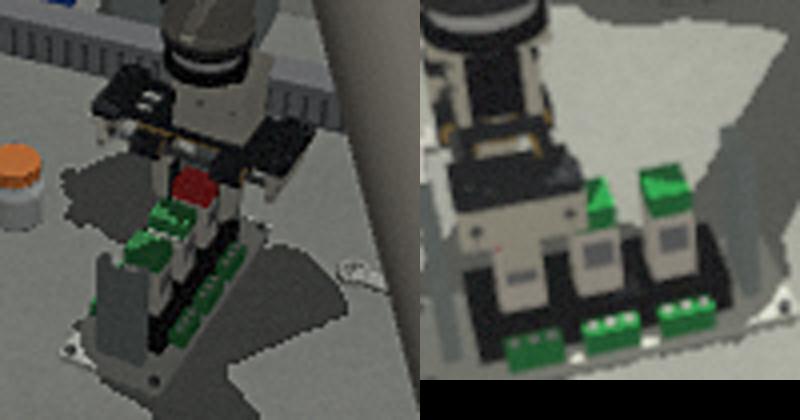

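The fingers straddle the red relay only. I'll close on it.

Emit:
{"op": "carry_out", "data": {
  "steps": [
    {"x":0,"y":0,"z":0,"rx":0,"ry":0,"rz":0},
    {"x":0,"y":0,"z":0,"rx":0,"ry":0,"rz":0},
    {"x":0,"y":0,"z":0,"rx":0,"ry":0,"rz":0},
    {"x":0,"y":0,"z":0,"rx":0,"ry":0,"rz":0},
    {"x":0,"y":0,"z":0,"rx":0,"ry":0,"rz":0}
  ],
  "jaw": 0,
  "force": 50
}}

```text
t: 16.0
ee_pos: [0.4993, -0.3022, 0.0832]
tool_rot: [2.359, 2.075, 0.0]
contact_force: [1.6, 0.5, 0.2]
gripper_width: 0.39
```

Emit:
{"op": "carry_out", "data": {
  "steps": [
    {"x":0,"y":0,"z":-0.5,"rx":0,"ry":0,"rz":0},
    {"x":0,"y":0,"z":-1,"rx":0,"ry":0,"rz":0},
    {"x":0,"y":0,"z":-1,"rx":0,"ry":0,"rz":0},
    {"x":0,"y":0,"z":-1,"rx":0,"ry":0,"rz":0},
    {"x":0,"y":0,"z":-0.5,"rx":0,"ry":0,"rz":0}
  ]
}}

```text
t: 16.62
ee_pos: [0.4992, -0.3023, 0.1242]
tool_rot: [2.358, 2.074, 0.0]
contact_force: [-0.4, -0.6, -2.0]
gripper_width: 0.39
```

```bash
python3 - <<'E'
from h import *
s=arm.read_state();print(s["t"],s["ee_pos"],s["tool_rot"],s["gripper_width"],s["gripper_width"]*92,s["contact_force"])
im=arm.grab_frame("side")[:,:,::-1];im2=arm.grab_frame("scene")[:,:,::-1]
o=np.zeros((420,800,3),np.uint8);o[:,:420]=cv2.resize(im[95:200,240:345],None,fx=4,fy=4,interpolation=cv2.INTER_CUBIC)
o[:380,420:]=cv2.resize(im2[165:260,130:225],None,fx=4,fy=4,interpolation=cv2.INTER_CUBIC);cv2.imwrite("pics/m11.png",o)
E
```

```text
16.625 [ 0.49917141 -0.30232239  0.12422875] [2.35842412e+00 2.07424354e+00 1.65721041e-04] 0.38996979809929977 35.87722142513558 [-0.41726016 -0.58808788 -1.95557698]
```

View pics/m11.png

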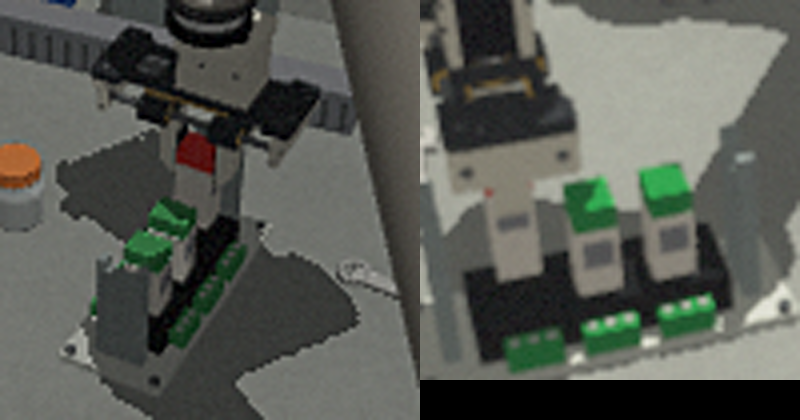

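Emit:
{"op": "carry_out", "data": {
  "steps": [
    {"x":0,"y":0,"z":-2,"rx":0,"ry":0,"rz":0},
    {"x":0,"y":0,"z":-3.5,"rx":0,"ry":0,"rz":0},
    {"x":0,"y":0,"z":-4,"rx":0,"ry":0,"rz":0},
    {"x":0,"y":0,"z":-3,"rx":0,"ry":0,"rz":0},
    {"x":0,"y":0,"z":-1.5,"rx":0,"ry":0,"rz":0}
  ]
}}

```text
t: 17.35
ee_pos: [0.4993, -0.3024, 0.2646]
tool_rot: [2.358, 2.074, 0.001]
contact_force: [-0.0, -0.2, -1.4]
gripper_width: 0.39
```

```bash
cat >> h.py <<'E'
lens=np.array([.7425,-.017,.095]);hd=.148
el=np.deg2rad(52)
cz=np.array([-np.cos(hd)*np.cos(el),np.sin(hd)*np.cos(el),np.sin(el)])
def insp():
    z=-cz; y=np.array([np.cos(hd)*np.sin(el),-np.sin(hd)*np.sin(el),np.cos(el)]); return np.c_[np.cross(y,z),y,z]
E
python3 - <<'E'
from h import *
s=arm.read_state();print(s["t"],s["ee_pos"],s["gripper_width"],s["joint_positions"])
F=lens+.1*cz;print("F",F,"tcp",F+.065*cz,"A",F+.125*cz)
plan(F+.125*cz,insp(),15)
E
```

```text
17.35 [ 0.49932958 -0.30236851  0.26455279] 0.39032502351620607 [-6.75759526e-01  4.34281884e-01  1.31588183e+00  2.70409795e-05
  1.38972152e+00 -5.47777018e-01]
F [ 0.6816069  -0.00792144  0.17380108] tcp [ 0.64202638 -0.00202037  0.22502177] A [0.60549051 0.00342676 0.27230242]
1 xyz cm [ 1.92  0.96 -0.05] r [-0.0441 -0.0004  0.0013]
2 xyz cm [ 1.96  0.89 -0.01] r [-0.0441 -0.0004  0.0013]
3 xyz cm [2.   0.82 0.02] r [-0.0441 -0.0004  0.0013]
4 xyz cm [2.03 0.75 0.04] r [-0.0441 -0.0004  0.0013]
5 xyz cm [2.06 0.67 0.06] r [-0.0441 -0.0004  0.0013]
6 xyz cm [2.09 0.59 0.08] r [-0.0441 -0.0004  0.0013]
7 xyz cm [2.12 0.51 0.08] r [-0.0441 -0.0004  0.0013]
8 xyz cm [2.14 0.43 0.08] r [-0.0441 -0.0004  0.0013]
9 xyz cm [2.16 0.35 0.07] r [-0.0441 -0.0004  0.0013]
10 xyz cm [2.18 0.27 0.05] r [-0.0441 -0.0004  0.0013]
11 xyz cm [2.19 0.19 0.03] r [-0.0441 -0.0004  0.0013]
12 xyz cm [ 2.2   0.11 -0.  ] r [-0.0441 -0.0004  0.0013]
13 xyz cm [ 2.21  0.04 -0.04] r [-0.0441 -0.0004  0.0013]
14 xyz cm [ 2.22 -0.03 -0.08] r [-0.0441 -0.0004  0.0013]
15 xyz cm [ 2.22 -0.09 -0.13] r [-0.0441 -0.0004  0.0013]
```

Emit:
{"op": "carry_out", "data": {
  "steps": [
    {"x":1.9,"y":0.95,"z":0,"rx":-0.044,"ry":0,"rz":0},
    {"x":1.95,"y":0.9,"z":0,"rx":-0.044,"ry":0,"rz":0},
    {"x":2.0,"y":0.8,"z":0,"rx":-0.044,"ry":0,"rz":0},
    {"x":2.0,"y":0.75,"z":0,"rx":-0.044,"ry":0,"rz":0},
    {"x":2.05,"y":0.7,"z":0,"rx":-0.044,"ry":0,"rz":0}
  ]
}}

```text
t: 17.98
ee_pos: [0.552, -0.2084, 0.2652]
tool_rot: [2.23, 1.961, 0.217]
contact_force: [-0.2, -0.1, -1.3]
gripper_width: 0.389
```

Emit:
{"op": "carry_out", "data": {
  "steps": [
    {"x":2.1,"y":0.6,"z":0,"rx":-0.044,"ry":0,"rz":0},
    {"x":2.1,"y":0.5,"z":0,"rx":-0.044,"ry":0,"rz":0},
    {"x":2.15,"y":0.4,"z":0,"rx":-0.044,"ry":0,"rz":0},
    {"x":2.15,"y":0.35,"z":0,"rx":-0.044,"ry":0,"rz":0},
    {"x":2.2,"y":0.3,"z":0,"rx":-0.044,"ry":0,"rz":0}
  ]
}}

```text
t: 18.6
ee_pos: [0.5858, -0.1049, 0.2714]
tool_rot: [2.09, 1.838, 0.411]
contact_force: [0.2, 0.1, 0.1]
gripper_width: 0.393
```

Emit:
{"op": "carry_out", "data": {
  "steps": [
    {"x":2.2,"y":0.2,"z":0,"rx":-0.044,"ry":0,"rz":0.004},
    {"x":2.2,"y":0.1,"z":0,"rx":-0.044,"ry":0,"rz":0.004},
    {"x":2.2,"y":0,"z":0,"rx":-0.044,"ry":0,"rz":0.004},
    {"x":2.2,"y":0,"z":0,"rx":-0.044,"ry":0,"rz":0.004},
    {"x":2.2,"y":-0.1,"z":0,"rx":-0.044,"ry":0,"rz":0.004}
  ]
}}

```text
t: 19.23
ee_pos: [0.6023, 0.0038, 0.2726]
tool_rot: [1.961, 1.689, 0.589]
contact_force: [0.7, 0.1, -0.6]
gripper_width: 0.393
```

```bash
python3 - <<'E'
from h import *
s=arm.read_state();print(s["t"],s["ee_pos"],s["gripper_width"],s["joint_positions"],s["contact_force"])
F=lens+.1*cz
plan(F+.065*cz,insp(),5,cyl=False)
im=arm.grab_frame("side")[:,:,::-1];im2=arm.grab_frame("scene")[:,:,::-1]
o=np.zeros((480,800,3),np.uint8);o[:,:400]=cv2.resize(im[110:230,160:260],None,fx=4,fy=4,interpolation=cv2.INTER_CUBIC)
o[:,400:]=cv2.resize(im2[180:300,240:340],None,fx=4,fy=4,interpolation=cv2.INTER_CUBIC);cv2.imwrite("pics/m12.png",o)
E
```

```text
19.225 [0.60234367 0.0038309  0.27259024] 0.3926461785011553 [-0.11610225  0.18011018  1.84360966 -0.0209232   0.45896436  0.0482207 ] [ 0.74646495  0.14819614 -0.58504311]
1 xyz cm [-0.01  0.05  1.24] r [-0.0009 -0.0021 -0.0009]
2 xyz cm [-0.01  0.05  1.24] r [-0.0009 -0.0021 -0.0009]
3 xyz cm [-0.01  0.05  1.24] r [-0.0009 -0.0021 -0.0009]
4 xyz cm [-0.    0.05  1.24] r [-0.0009 -0.0021 -0.0009]
5 xyz cm [-0.    0.05  1.24] r [-0.0009 -0.0021 -0.0009]
```

View pics/m12.png

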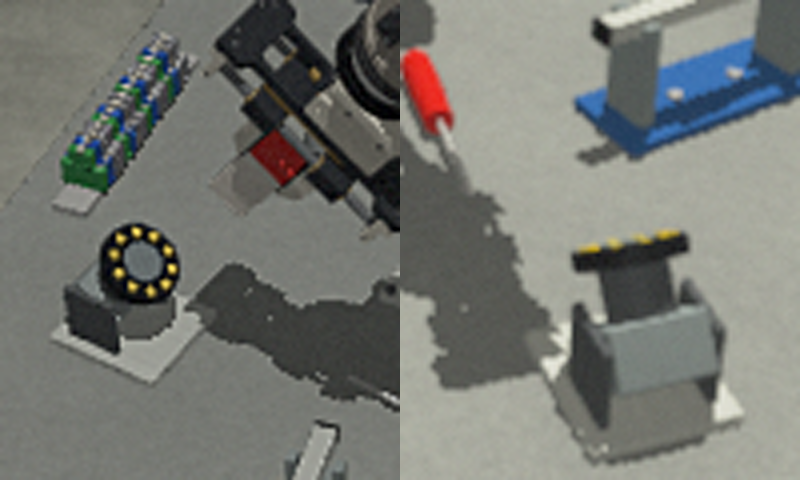

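Emit:
{"op": "carry_out", "data": {
  "steps": [
    {"x":0,"y":0.05,"z":1.2,"rx":0,"ry":-0.002,"rz":0},
    {"x":0,"y":0.05,"z":1.4,"rx":0,"ry":-0.002,"rz":0},
    {"x":0,"y":0.05,"z":1.4,"rx":0,"ry":-0.002,"rz":0},
    {"x":0,"y":0.05,"z":1.2,"rx":0,"ry":-0.002,"rz":0},
    {"x":0,"y":0.05,"z":0.9,"rx":0,"ry":-0.002,"rz":0}
  ]
}}

```text
t: 19.95
ee_pos: [0.6424, -0.0027, 0.2261]
tool_rot: [1.961, 1.682, 0.578]
contact_force: [-0.5, 0.5, -0.1]
gripper_width: 0.392
```

Emit:
{"op": "carry_out", "data": {
  "steps": [
    {"x":0,"y":0,"z":0,"rx":0,"ry":0,"rz":0},
    {"x":0,"y":0,"z":0,"rx":0,"ry":0,"rz":0},
    {"x":0,"y":0,"z":0,"rx":0,"ry":0,"rz":0},
    {"x":0,"y":0,"z":0,"rx":0,"ry":0,"rz":0},
    {"x":0,"y":0,"z":0,"rx":0,"ry":0,"rz":0}
  ]
}}

```text
t: 20.58
ee_pos: [0.6419, -0.0023, 0.2275]
tool_rot: [1.959, 1.682, 0.579]
contact_force: [0.4, -0.0, -1.4]
gripper_width: 0.389
```

```bash
python3 - <<'E'
from h import *
np.set_printoptions(precision=4,suppress=True)
s=arm.read_state();print(s["t"],s["ee_pos"],s["gripper_width"],s["joint_positions"],s["contact_force"],np.abs(s["qd"]).max())
Rt=R.from_rotvec(s["tool_rot"]).as_matrix();u=s["ee_pos"]+.065*Rt[:,2];print("underside",u,"focus",lens+.1*cz,"ang deg",np.degrees(np.arccos(-Rt[:,2]@cz)))
im=arm.grab_frame("side")[:,:,::-1];im2=arm.grab_frame("scene")[:,:,::-1];w=arm.grab_frame("wrist")[:,:,::-1];cv2.imwrite("pics/w13.png",w)
for n in("side","scene"): print(n,"pred underside px",proj(*info(n),u),"lens px",proj(*info(n),lens),"cap",proj(*info(n),s["ee_pos"]-.019*Rt[:,2]))
o=np.zeros((480,800,3),np.uint8);o[:,:400]=cv2.resize(im[110:230,160:260],None,fx=4,fy=4,interpolation=cv2.INTER_CUBIC)
o[:,400:]=cv2.resize(im2[180:300,240:340],None,fx=4,fy=4,interpolation=cv2.INTER_CUBIC);cv2.imwrite("pics/m13.png",o)
E
```

```text
20.575 [ 0.6419 -0.0023  0.2275] 0.38922405768572543 [-0.1127  0.3056  1.8148 -0.0607  0.3617  0.0887] [ 0.3836 -0.0122 -1.3564] 0.001420695153231241
underside [ 0.6814 -0.0082  0.1762] focus [ 0.6816 -0.0079  0.1738] ang deg 0.16434789203955963
side pred underside px [208.847  163.9769] lens px [195.4268 175.2482] cap [221.1317 154.0234]
scene pred underside px [289.0432 198.3152] lens px [297.3289 239.7281] cap [282.294  164.7533]
```

View pics/m13.png

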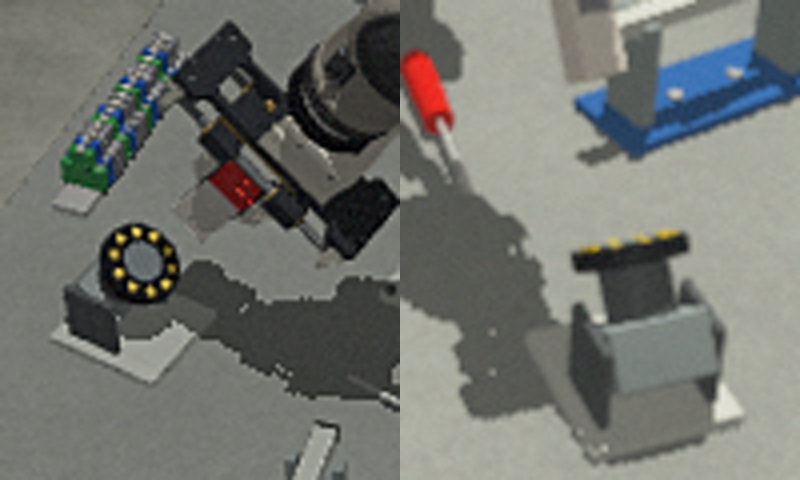

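View pics/w13.png

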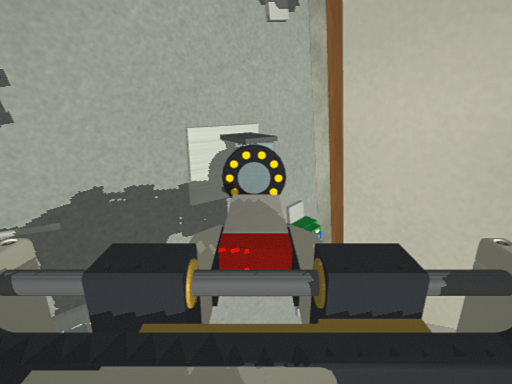

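```bash
python3 - <<'E'
from h import *
np.set_printoptions(precision=4,suppress=True)
I=arm.camera_info("wrist");K=np.array(I["K"]);TC=np.array(I["tool_from_camera"])
for d in(.155,.163,.17): print(d,proj(K,TC,[0,0,d]))
w=cv2.imread("pics/w13.png").astype(int)
m=((w[:,:,2]>180)&(w[:,:,1]>160)&(w[:,:,0]<90)).astype(np.uint8);m[205:]=0
n,_,st,c=cv2.connectedComponentsWithStats(m);print(c[1:])
# led points onto tool plane z=.165
from numpy import array
P=array([onz(K,TC,q,.165) for q,t in zip(c[1:],st[1:]) if t[4]>8]);print(P)
print(cv2.minEnclosingCircle(P[:,:2].astype(np.float32)*1000))
s=arm.grab_frame("scene")[:,:,::-1];cv2.imwrite("pics/s14.png",s)
E
```

```text
0.155 [256.148  180.6881]
0.163 [256.1332 178.7142]
0.17 [256.1209 177.063 ]
[[245.9286 154.8095]
 [261.25   154.8409]
 [233.5    163.7273]
 [273.5581 163.7907]
 [229.0976 177.7317]
 [277.9286 177.8095]
 [234.5    189.    ]
 [273.0769 191.5641]]
[[ 0.0262 -0.011   0.165 ]
 [ 0.0261  0.0055  0.165 ]
 [ 0.0164 -0.0247  0.165 ]
 [ 0.0163  0.019   0.165 ]
 [ 0.0006 -0.0299  0.165 ]
 [ 0.0005  0.0241  0.165 ]
 [-0.0155  0.019   0.165 ]]
((0.4112916886806488, -2.846205711364746), 27.060243606567383)
```

View pics/s14.png

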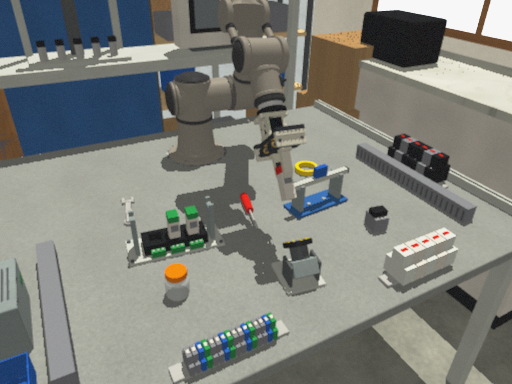

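The ring shows as a circle 27 mm in radius, about 3 mm off the tool axis. The bar is in the rest, the greens are seated and the arm is still, so I'm handing in.

```bash
python3 - <<'E'
from rig import arm
print(arm.hand_in())
s=arm.read_state();print(s["t"],s["gripper_width"],s["ee_pos"])
E
```

```text
the job is handed in; nothing more can be done
None
the job is handed in; nothing more can be done
```

The bar is in the blue rest's saddles, let go, and the red relay was held still in front of the inspection camera when I handed in. That was at about 20.8 s of the 51 s allowed. No verdict was reported.

**Bar:** it touched down at the height expected for the saddle floors, and the pictures show it between the lips. Just before lowering, its middle was within about 3 mm of the rest's.

**Relay:** I drew it straight up and tipped it to face the lens.
- **Position:** from the measured arm pose, the underside came out 2–3 mm from the focus point and the axis within 0.2° of the measured viewing axis.
- **Wrist camera check:** the ring light appeared as a true circle, centred about 3 mm off the tool axis.
- **Grip:** the jaw opening stayed at 36 mm, the width of the relay, and the wrist felt only a light load.

**Everything else:** the last scene picture shows both green relays seated and the bystanders where they were.

**Disagreements:**
- My early hand-picked measurements of the rest differed by about 10 mm between the scene and side cameras. I used the close wrist view instead.
- The relay's underside in the side view was about 2 pixels from where I predicted it.
- The first two move calls were refused because they lacked some keys; nothing moved.

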